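# Strip a fan-cooled power module for rework

### The arm

A 6-joint arm with a two-finger parallel gripper is mounted at the origin on the work surface. World frame = base frame: x ahead of the robot, y to its left, z up, the work surface at z = 0. Lengths are in m, angles in rad, forces in N, time in s.
With the tool pointing down it reaches from about 0.425 to 0.925 m from the base axis. Payload 12.5 kg.
Tool frame: the origin (TCP) lies midway between the tips of the shut fingers; the grasp point (between the pads) lies 19 mm behind it; z points along the fingers, y is the direction in which the jaws open and shut (so a half turn about z gives the same grasp; the last joint's range is limited). The gripper opens to 85 mm and grips with 20 to 120 N. Pads are 22 mm wide; open, the fingers measure 114 mm over their backs; the gripper's body (76 mm by 85 mm) begins 54 mm behind the grasp point. The pads swing forward as they close: fully open they stand 13 mm farther back than shut.
Start: joints at [-0.106, 0.491, 1.559, -0, 1.092, -0.106], TCP at [0.625, 0, 0.231] pointing down, gripper open.
Joint ranges: [-3.1, 3.1], [-0.84, 2.19], [0.05, 2.79], [-1.13, 4.28], [0.06, 2.93], [-2.69, 2.69]. Speed limits (rad/s): [2.22, 2.22, 2.79, 3.14, 3.14, 3.14].

### API

Orientations are given as [roll, pitch, yaw] about the fixed x, y, z axes, in that order (R = Rz(yaw) Ry(pitch) Rx(roll)).
In Python, from station import * gives the robot as it stands. The module is installed in compiled form; this text tells all that it offers.
- The arm moves only by the shell command python3 -m jog 'ROWS' [OPENING] [FORCE]. ROWS is a JSON object of lists of equal length, an entry for each row: "travel": the shift along the tool's x, y, z each as a share of 0.75 m, from -1 to 1, a list of three; "rotation": the turn, a rotation vector about the tool's x, y, z each as a share of 180 degrees, from -1 to 1, a list of three. In form: {"travel": [[x, y, z], ...], "rotation": [[ax, ay, az], ...]}. A call has exactly 10 rows; each row is the pose to reach, as a shift and turn from the pose commanded when the call began, along the tool's axes at that moment, turning the shorter way round; what a row does not reach only later rows make up. A row lasts 1/12 s, in which the tool goes at most 41.7 mm and 7.16 degrees, less where a joint would pass 70% of its speed; a pose out of reach is approached as far as the arm can. A call with a number of a shift or a turn outside -1 to 1 is refused whole. A call with a gripper value outside its range is refused whole. OPENING is the opening, from 0 (shut) to 1 (fully open), set as the call begins (- or left out, the last holds). The fingers move at their own pace and stop on an object; FORCE is the grip in N (left out, the last holds). Time passes only in rows, so rows that repeat a pose let the fingers close, or fill a call up. It gives the time, the measured TCP pose, the force and the opening at its end, in the units of the state.
- get_obs(): the state, without advancing time (a new reading comes with each control period).
- camera(name): name is "scene" or "side" or "wrist"; returns (picture, depth): 400x640x3 uint8, blue, green, red; 400x640 float32, m along the optical axis (not along the pixel's ray), 0 where there is no reading.
- camera_params(name): a dict with "vertical_fov" (degrees; the focal length in pixels is half the picture's height over the tangent of half this angle, whatever the lens; pixels are square), "cx", "cy" (the principal point, pixels), "origin" and "orientation" of the camera in the world. Camera axes: x right, y down, z forward; pixel columns grow to the right and rows downward; lengths in m; the calibration is good to about 2 mm. The wrist camera is an equidistant fisheye: a pixel r from the principal point sees the ray r / f radians off the axis. A picture is of the moment at which its call begins: read the wrist's pose just before it. camera_params takes no time and is no camera call; for the wrist camera it gives the pose at the moment of the call.
- job_done(): hands the job in, once; it reports no verdict.
The state is a dict: "clock": time; "q": joint angles; "dq": joint speeds; "joint_torque": joint torques, N m; "eef_pos": TCP position; "tool_rot": TCP orientation; "ft_force": force on the tool from outside, world axes, zero at the start; "moment": the same for the moment, N m; "width": opening from 0.0 (shut) to 1.0 (fully open).
Only numpy, scipy, OpenCV 4.12 (cv2) and the standard library are available. Lean on these libraries where they do the work, as an engineer would, in place of code of your own. Each camera call takes 0.05 s, during which the arm holds its last target.

### The job

The screws are already out of the power module stacked on the rubber mat: take it apart one piece at a time from the top down. Stand the fan in the plywood fan nest between its four corner angles, put the finned heat sink in the small steel dish, lower the circuit board, without dropping it, lengthwise onto the two ledges of the board frame between its end stops, and lay the aluminium chassis flat in the long black tray. Keep every piece the way up it was, and leave the flux jar standing where it is.

Things in the scene. Friction and masses are not known exactly. Their poses are not given: they have to be found in the camera images.
- fan: Black square axial fan, 60 x 60 mm and 25 mm high, top piece of the stack, lying loose on the heat sink's fins. Origin: centre of its underside; x and y along its sides, z up. Its closed sides may be gripped at any height, across x or y (60 mm). 70 to 115 g.
- heat_sink: Aluminium heat sink with upright fins, 80 mm (x) by 66 mm (y), 30 mm high, second in the stack, lying loose on the circuit board's power module. Origin: centre of its underside, z up. Grip it across y (66 mm) on the flat outer fins, which are 30 mm high. Its underside is 4 mm above the board's terminal strips. 180 to 275 g.
- circuit_board: Green circuit board, 120 (x) by 64 mm (y), 2 mm thick, third in the stack, loose on the chassis' four stand-offs. Origin: centre of its flat underside, z up. Two grey terminal strips, 60 mm long, flush with the middle of the long edges, reach 16 mm above the origin: grip there across y (64 mm) at x = 0. Black module in the middle 20 mm high, capacitors at one end 24 mm. 130 to 200 g.
- chassis: Aluminium U chassis, bottom of the stack, loose on a 3 mm rubber mat. Floor 144 (x) by 54 mm (y), 4 mm thick; its ends are flat ears seen at both ends of the stack. Rigid side walls 116 mm long, 30 mm high, outer faces 54 mm apart: grip across y at x = 0. Four brass stand-offs inside, 34 mm high, so the board lies 4 mm above the walls. Origin: centre of underside, z up. 210 to 325 g.
- fan_nest: Fixed plywood plate, 104 x 104 mm, 8 mm thick, with four aluminium corner angles that rise 12 mm above it and enclose a 72 x 72 mm square at its centre (6 mm room round the fan). Between the angles each side has a gap of 48 mm in the middle for a finger. Origin: centre of its underside; x and y along its sides, z up. The fan's underside rests 8 mm above the origin.
- steel_dish: Fixed square shallow dish of bare steel, 102 x 102 mm outside (106 over the rim), 96 x 96 mm inside, floor 3 mm thick, rim 10 mm high. Origin: centre of its underside, x and y along its sides, z up. The heat sink's underside rests 3 mm above the origin.
- board_frame: Fixed aluminium frame: two rail blocks, 90 mm long along y, joined by two low dark bars. Flat ledges 28 mm high at x = -68 to -46 and +46 to +68 mm; end stops at x = +-68 mm rise another 10 mm. Between the rails it is open (bars 6 mm high). Origin: centre at bench height, z up. The board lies with its x along the frame's x (either way round), centred, underside 28 mm above the origin.
- parts_tray: Fixed long black tray, 174 mm (x) by 104 mm (y) outside, 168 x 98 mm inside, floor 3 mm thick, walls 12 mm high. Origin: centre of its underside, z up. The chassis lies in it lengthwise, its underside 3 mm above the origin.
- flux_jar: Small amber glass flux jar with a white lid, 42 mm across and 50 mm high, standing loose on the bench. Origin: centre of its underside, z up. Leave it alone.

How it is judged:
By the outcome, as a careful person would: the job done as asked, in the order asked, and still so for the second after the job is handed in, with the robot touching nothing.
It also fails if it takes over 120 s, if anything falls off the work surface, if the arm or the gripper's body presses on something with over 40 N, if the wrist force passes 120 N, or if a joint passes its speed limit or range.

## Working session

There is one attempt and no reset: what is moved stays moved. The work goes in short steps, Python scripts to look and compute and a shell command to move; the robot and the scene stay as the last step left them, time stands still between calls to the robot, and variables do not carry over. Pictures are saved under pics/ and viewed, and the job is handed in when it is done.

```bash
mkdir -p pics
python3 - <<'E'
from station import *
import cv2
o=get_obs(); print(o)
for n in ["scene","side","wrist"]:
    print(n,camera_params(n))
    p,d=camera(n); cv2.imwrite(f"pics/a_{n}.png",p)
    import numpy as np; np.save(f"/tmp/a_{n}.npy",d)
E
```

```text
{'clock': 0.0, 'q': array([-1.05594213e-01,  4.91547796e-01,  1.55946348e+00, -4.05435049e-06,
        1.09171992e+00, -1.05600677e-01]), 'dq': array([-3.68402621e-04,  8.24022689e-05,  7.97521062e-04, -7.75099389e-04,
       -7.05864773e-04,  1.01677435e-04]), 'joint_torque': array([-2.53899279e-04, -6.18447447e+01, -2.61596632e+01, -1.41405640e-04,
        4.01603000e-03, -9.44706159e-06]), 'eef_pos': array([6.24762161e-01, 5.06248816e-05, 2.30730222e-01]), 'tool_rot': array([-3.14046007e+00, -1.16432243e-04,  1.57080460e+00]), 'ft_force': array([-0.50492781,  0.38117776, -0.62004517]), 'moment': array([-0.02279492, -0.00582401,  0.02795722]), 'width': 1.0001614918145167}
scene {'vertical_fov': 57.261865714685484, 'cx': 315.5923675551494, 'cy': 197.29940273817076, 'origin': array([ 0.85399557, -0.40260759,  0.7914622 ]), 'orientation': array([-2.48559676,  0.00849501,  0.6607497 ])}
side {'vertical_fov': 52.27289574219526, 'cx': 317.8409658207316, 'cy': 195.6140839380628, 'origin': array([0.39319986, 0.56203932, 0.67852151]), 'orientation': array([-2.37086906, -0.01329538, -2.87275208])}
wrist {'vertical_fov': 65.70646984690485, 'cx': 320.74381569839846, 'cy': 197.10291070048248, 'origin': array([0.62469684, 0.07331286, 0.37318297]), 'orientation': array([ 2.84760819e+00,  2.26733073e-04, -4.46508719e-04])}
```

View pics/a_scene.png

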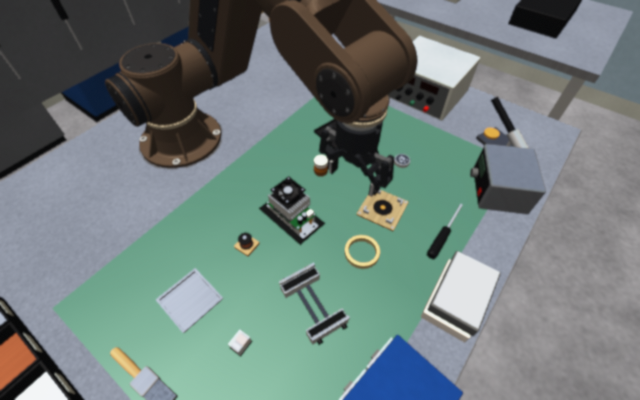

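View pics/a_side.png

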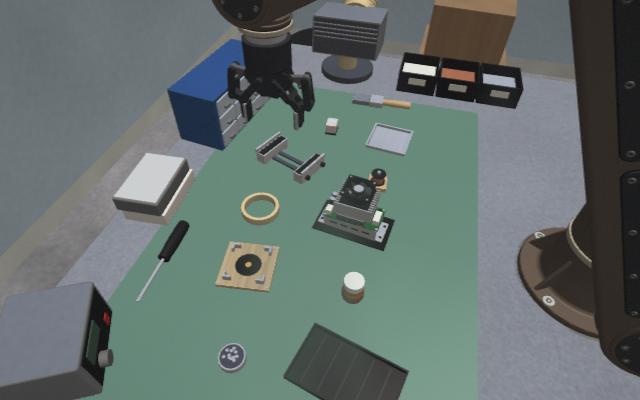

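View pics/a_wrist.png

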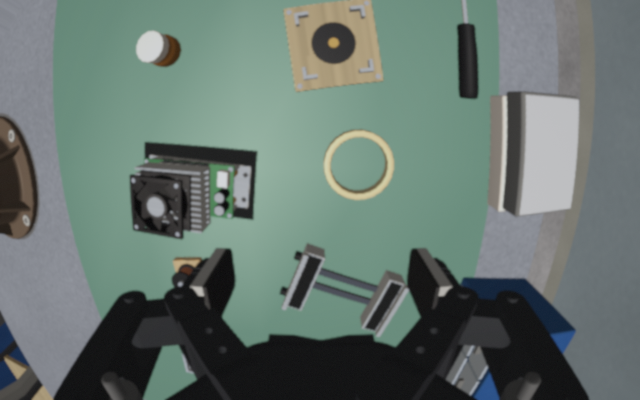

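```bash
cat > h.py <<'E'
import numpy as np, cv2
from scipy.spatial.transform import Rotation as R
def rot(rpy): return R.from_euler('xyz',rpy).as_matrix()
def rays(par,u,v,fish):
    f=200/np.tan(np.radians(par['vertical_fov'])/2)
    x=(np.asarray(u,float)-par['cx'])/f; y=(np.asarray(v,float)-par['cy'])/f
    if fish:
        r=np.hypot(x,y)+1e-12; s=np.tan(r)/r; x=x*s;y=y*s
    return np.stack([x,y,np.ones_like(x)],-1)
def depr(par,u,v,d,fish): # depth
    return rays(par,u,v,fish)*np.asarray(d)[...,None]@rot(par['orientation']).T+par['origin']
def atz(par,u,v,z,fish):
    w=rays(par,u,v,fish)@rot(par['orientation']).T
    return par['origin']+w*((z-par['origin'][2])/w[...,2])[...,None]
def proj(par,P,fish):
    f=200/np.tan(np.radians(par['vertical_fov'])/2)
    c=(np.asarray(P)-par['origin'])@rot(par['orientation'])
    n=c[...,:2]/c[...,2:]
    if fish:
        r=np.linalg.norm(n,axis=-1,keepdims=True)+1e-12; n=n*np.arctan(r)/r
    return n*f+[par['cx'],par['cy']]
def topmap(clouds,x0,x1,y0,y1,res):
    # returns color & height; rows = -x (up = +x), cols = -y (left=+y)
    H=int(round((x1-x0)/res));W=int(round((y1-y0)/res))
    hm=np.full((H,W),-1.);cm=np.zeros((H,W,3),np.uint8)
    for P,c in clouds:
        P=P.reshape(-1,3);c=c.reshape(-1,3)
        i=((x1-P[:,0])/res).astype(int);j=((y1-P[:,1])/res).astype(int)
        ok=(i>=0)&(i<H)&(j>=0)&(j<W)&(P[:,2]<0.15)
        P,c,i,j=P[ok],c[ok],i[ok],j[ok]
        o=np.argsort(P[:,2])
        for k in o:
            if P[k,2]>=hm[i[k],j[k]]: hm[i[k],j[k]]=P[k,2];cm[i[k],j[k]]=c[k]
    return hm,cm
E
python3 - <<'E'
from h import *
from station import camera_params
vv,uu=np.mgrid[:400,:640]
for n in ["scene","side","wrist"]:
    par=camera_params(n);d=np.load(f"/tmp/a_{n}.npy");p=cv2.imread(f"pics/a_{n}.png")
    P=depr(par,uu,vv,d,n=="wrist")
    P[d==0]=np.nan
    m=(P[...,0]>.35)&(P[...,0]<1)&(P[...,1]>-.5)&(P[...,1]<.5)&(abs(P[...,2])<.02)
    print(n,np.nanmedian(P[m][:,2]),np.nanstd(P[m][:,2]))
    np.save(f"/tmp/P_{n}.npy",P)
    P=np.nan_to_num(P,nan=9.)
    hm,cm=topmap([(P,p)],.3,.95,-.45,.5,.0013)
    cv2.imwrite(f"pics/top_{n}.png",cm)
    print(cm.shape)
E
```

```text
scene -0.000294503536529378 0.0037784028786543495
(500, 731, 3)
side 0.0010283360712686207 0.0036406304514970075
(500, 731, 3)
wrist 0.0005996071267301839 0.003551498944930637
(500, 731, 3)
```

Run:
```python
from h import *
for n in ["scene","side","wrist"]:
    P=np.load(f"/tmp/P_{n}.npy"); z=P[...,2]
    h=np.clip(np.nan_to_num(z,nan=0)*2000,0,255).astype(np.uint8)
    cv2.imwrite(f"pics/h_{n}.png",cv2.applyColorMap(h,cv2.COLORMAP_JET))
```

```text
(no output)
```

View pics/top_side.png

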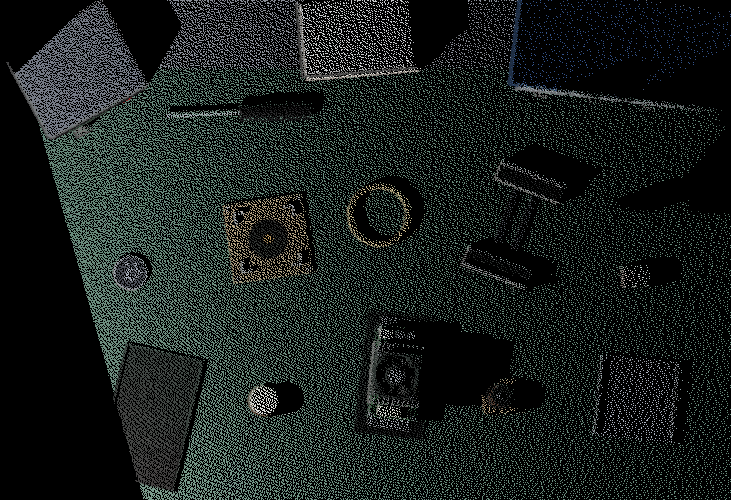

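View pics/top_wrist.png

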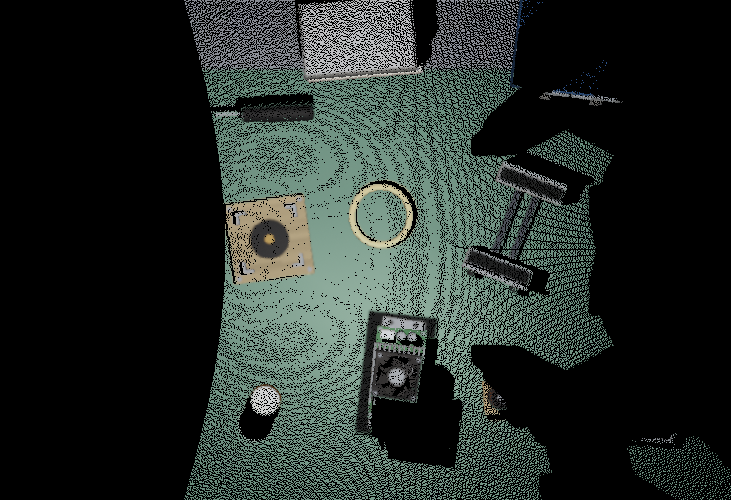

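View pics/h_side.png

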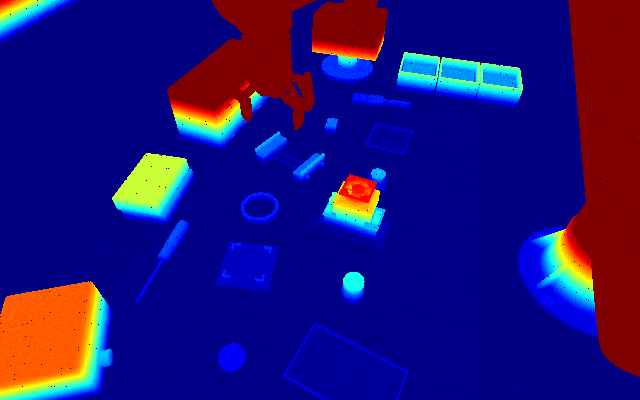

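```bash
cat > fit.py <<'E'
from h import *
def fit(P,cx,cy,r,z0,z1,lab=''):
    Q=P.reshape(-1,3); m=(np.hypot(Q[:,0]-cx,Q[:,1]-cy)<r)&(Q[:,2]>z0)&(Q[:,2]<z1)
    Q=Q[m]
    if len(Q)<20: print(lab,'few',len(Q));return
    (x,y),(w,h),a=cv2.minAreaRect(Q[:,:2].astype(np.float32)*1000)
    print(lab,len(Q),'c',round(x,1),round(y,1),'size',round(w,1),round(h,1),'ang',round(a,1),'z',np.round(np.percentile(Q[:,2],[2,50,98])*1000,1))
def allfit(Ps):
  for n,P in Ps.items():
    print(n)
    fit(P,.46,-.015,.06,.100,.118,'fan')
    fit(P,.46,-.015,.075,.080,.090,'sink')
    fit(P,.46,-.015,.10,.036,.042,'board')
    fit(P,.46,-.015,.12,.0055,.010,'chassis ears')
    fit(P,.46,-.015,.12,.0018,.010,'mat')
    fit(P,.64,.15,.09,.006,.010,'nest')
    fit(P,.64,.15,.09,.016,.025,'nest angles')
    fit(P,.43,-.33,.09,.006,.015,'dish')
    fit(P,.657,-.17,.12,.034,.045,'frame')
    fit(P,.407,.29,.13,.008,.017,'tray')
    fit(P,.428,.153,.04,.045,.055,'jar')
E
python3 - <<'E'
from fit import *
allfit({n:np.load(f"/tmp/P_{n}.npy") for n in ["scene","side","wrist"]})
E
```

```text
scene
fan 457 c 460.0 -15.0 size 60.8 62.7 ang 83.7 z [100.7 110.  113.3]
sink 244 c 462.0 -15.1 size 67.0 80.3 ang 83.6 z [80.2 86.  89.9]
board 190 c 463.5 -16.0 size 63.2 119.7 ang 84.1 z [36.2 38.4 41.3]
chassis ears 154 c 478.2 -67.1 size 148.9 118.7 ang 14.7 z [5.6 6.9 9.5]
mat 757 c 461.5 -15.5 size 233.7 230.0 ang 54.1 z [1.8 3.1 8.6]
nest 852 c 638.8 150.6 size 103.6 105.7 ang 7.8 z [6.1 7.5 9.7]
nest angles 57 c 638.8 150.5 size 80.9 81.7 ang 9.2 z [16.4 19.1 21.9]
dish 452 c 429.9 -327.9 size 106.1 109.2 ang 84.3 z [ 6.4  9.  11.9]
frame 251 c 655.6 -168.4 size 90.0 148.8 ang 68.6 z [34.3 36.8 39.8]
tray 54 c 345.9 283.9 size 63.7 131.2 ang 37.4 z [ 8.4 11.1 14.1]
jar 116 c 427.8 154.8 size 34.9 37.7 ang 60.6 z [45.7 49.  52.3]
side
fan 663 c 461.7 -15.1 size 63.4 60.2 ang 82.7 z [100.5 110.4 113.8]
sink 370 c 462.8 -13.7 size 67.9 79.9 ang 84.6 z [80.7 85.8 89.8]
board 280 c 465.1 -14.6 size 67.3 120.6 ang 83.8 z [36.7 39.2 41.7]
chassis ears 267 c 470.2 -32.9 size 150.2 161.2 ang 17.3 z [5.6 7.2 9.7]
mat 1631 c 459.2 -9.3 size 239.1 226.9 ang 10.2 z [1.8 3.  8.8]
nest 19
[... 395 characters left out ...]
52.2]
wrist
fan 2616 c 460.4 -16.3 size 60.8 61.6 ang 82.0 z [100.6 110.5 113. ]
sink 965 c 461.6 -16.0 size 66.8 81.3 ang 84.2 z [80.4 86.4 89.9]
board 823 c 463.3 -16.1 size 65.3 122.1 ang 83.5 z [37.  38.9 41.5]
chassis ears 698 c 476.9 -40.6 size 135.7 165.4 ang 10.4 z [5.6 6.9 9.6]
mat 3035 c 463.1 -12.8 size 230.7 236.4 ang 35.9 z [1.8 3.1 8.4]
nest 6823 c 639.1 149.9 size 105.0 105.0 ang 8.0 z [6.3 7.8 9.5]
nest angles 342 c 639.3 149.4 size 80.4 80.8 ang 8.6 z [16.6 19.6 21.5]
dish 58 c 375.6 -351.3 size 13.8 57.2 ang 8.9 z [ 7.  10.2 11.2]
frame 581 c 656.3 -169.1 size 91.1 149.0 ang 68.3 z [34.4 38.  39.4]
tray few 10
jar 700 c 429.0 154.9 size 37.2 38.2 ang 79.9 z [46.5 49.4 51.1]
```

```bash
cat > go.py <<'E'
import sys,numpy as np
from scipy.spatial.transform import Rotation as R
from station import get_obs
o=get_obs(); x,y,z,yaw=map(float,sys.argv[1:5])  # mm, deg
Rc=R.from_euler('xyz',o['tool_rot']); Rt=R.from_euler('xyz',[np.pi,0,np.radians(yaw)])
t=Rc.inv().apply(np.array([x,y,z])/1000-o['eef_pos'])/.75
r=(Rc.inv()*Rt).as_rotvec()/np.pi
print('travel',np.round(t,4),'rot',np.round(r,4),'t',round(o['clock'],2))
E
cat > st.py <<'E'
from station import get_obs
import numpy as np
o=get_obs();print(round(o['clock'],2),np.round(o['eef_pos']*1000,1),np.round(np.degrees(o['tool_rot']),2),'F',np.round(o['ft_force'],1),'w',round(o['width'],3),'q',np.round(o['q'],2))
E
python3 go.py 460.7 -15.5 200 174
python3 - <<'E'
from fit import *
P=np.load("/tmp/P_side.npy").reshape(-1,3)
m=(P[:,0]>.28)&(P[:,0]<.52)&(P[:,1]>.19)&(P[:,1]<.4)&(P[:,2]>.008)&(P[:,2]<.016)
hm,cm=topmap([(P[m],np.full((m.sum(),3),255,np.uint8))],.28,.52,.19,.40,.0005)
cv2.imwrite("pics/tray1.png",cm)
E
```

```text
travel [-0.0207 -0.2188  0.0414] rot [-2.000e-04 -2.000e-04 -4.667e-01] t 0.15
```

View pics/tray1.png

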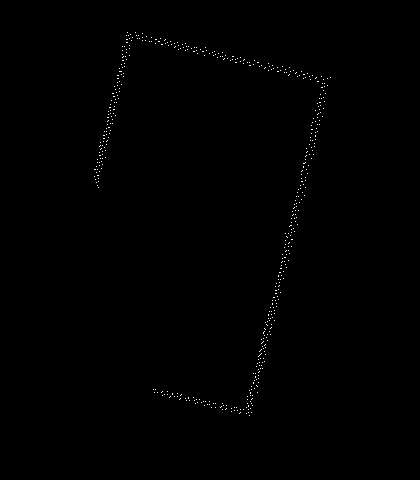

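```bash
python3 - <<'E'
from fit import *
P=np.load("/tmp/P_side.npy").reshape(-1,3)
m=(P[:,0]>.28)&(P[:,0]<.52)&(P[:,1]>.19)&(P[:,1]<.4)&(P[:,2]>.008)&(P[:,2]<.016)
print(cv2.minAreaRect(P[m][:,:2].astype(np.float32)*1000))
E
python3 -m jog '{"travel":[[-0.002,-0.02,0.0],[-0.004,-0.045,0.01],[-0.008,-0.08,0.02],[-0.012,-0.12,0.03],[-0.016,-0.16,0.035],[-0.0207,-0.195,0.0414],[-0.0207,-0.21,0.0414],[-0.0207,-0.2188,0.0414],[-0.0207,-0.2188,0.0414],[-0.0207,-0.2188,0.0414]],"rotation":[[0,0,-0.03],[0,0,-0.07],[0,0,-0.11],[0,0,-0.15],[0,0,-0.19],[0,0,-0.23],[0,0,-0.27],[0,0,-0.31],[0,0,-0.35],[0,0,-0.388]]}'
python3 st.py; python3 go.py 460.7 -15.5 170 174
```

```text
((408.4764099121094, 305.0322570800781), (105.204833984375, 174.55075073242188), 76.88594055175781)
clock: 0.98
eef_pos: [0.4605, -0.0155, 0.2004]
tool_rot: [3.142, 0.0, 2.796]
ft_force: [0.0, 0.6, -0.3]
width: 0.999
0.98 [460.5 -15.5 200.4] [1.8000e+02 1.0000e-02 1.6018e+02] F [ 0.   0.6 -0.3] w 0.999 q [-0.18  0.3   1.98 -0.    0.86 -1.4 ]
travel [-0.0002  0.0001  0.0405] rot [ 0.      0.     -0.0768] t 0.98
```

```bash
python3 -m jog '{"travel":[[0,0,0.003],[0,0,0.01],[0,0,0.018],[0,0,0.026],[0,0,0.034],[0,0,0.0405],[0,0,0.0405],[0,0,0.0405],[0,0,0.0405],[0,0,0.0405]],"rotation":[[0,0,-0.02],[0,0,-0.05],[0,0,-0.0768],[0,0,-0.0768],[0,0,-0.0768],[0,0,-0.0768],[0,0,-0.0768],[0,0,-0.0768],[0,0,-0.0768],[0,0,-0.0768]]}'
cat > look.py <<'E'
import sys
from station import *
from fit import *
vv,uu=np.mgrid[:400,:640]
def look(n,tag):
    par=camera_params(n); p,d=camera(n)
    P=depr(par,uu,vv,d,n=="wrist"); P[d==0]=np.nan
    cv2.imwrite(f"pics/{tag}_{n}.png",p); np.save(f"/tmp/{tag}_{n}.npy",P)
    return P
if __name__=="__main__":
    allfit({n:look(n,sys.argv[1]) for n in sys.argv[2:]})
E
python3 look.py b wrist scene; python3 st.py
```

```text
clock: 1.82
eef_pos: [0.4611, -0.0155, 0.1701]
tool_rot: [-3.142, 0.001, 3.031]
ft_force: [0.3, 0.6, 0.1]
width: 0.996
wrist
fan 5869 c 460.1 -16.0 size 60.7 60.6 ang 82.9 z [100.5 110.8 112.9]
sink 735 c 453.7 -15.8 size 66.3 65.0 ang 84.2 z [81.1 86.7 89.8]
board 1047 c 414.0 -10.8 size 64.1 20.1 ang 83.6 z [37.4 38.9 41.7]
chassis ears 789 c 414.3 -56.7 size 33.0 158.6 ang 17.1 z [5.6 6.9 8.8]
mat 3119 c 458.8 -16.9 size 233.1 236.4 ang 55.9 z [1.8 3.  8. ]
nest 1146 c 618.7 165.7 size 70.8 66.6 ang 8.6 z [6.4 7.7 9.1]
nest angles 76 c 602.3 178.5 size 17.5 14.5 ang 15.8 z [16.3 19.4 20.7]
dish 1070 c 430.1 -329.5 size 108.7 107.0 ang 84.3 z [ 6.5 10.  11.6]
frame 259 c 645.5 -176.8 size 39.0 172.0 ang 40.2 z [34.2 37.8 39.2]
tray 1153 c 407.4 304.8 size 109.6 174.7 ang 76.6 z [ 8.1 10.9 12.8]
jar 1045 c 428.2 154.5 size 37.5 37.4 ang 60.7 z [46.  49.4 50.9]
scene
fan 463 c 459.8 -14.9 size 60.8 62.2 ang 83.3 z [100.4 109.9 113. ]
sink 238 c 460.8 -15.6 size 66.3 82.3 ang 85.2 z [80.3 86.  89.9]
board 191 c 463.4 -15.5 size 64.1 120.1 ang 84.1 z [36.2 38.4 41.5]
chassis ears 157 c 473.4 -66.4 size 157.0 115.0 ang 15.1 z [5.6 6.8 9.5]
mat 753 c 456.3 -18.2 size 222.7 231.5 ang 68.9 z [1.8 3.1 8.9]
nest 891 c 638.9 150.4 size 103.5 104.5 ang 8.3 z [6.1 7.5 9.8]
nest angles 71 c 638.0 150.2 size 79.6 80.9 ang 8.5 z [16.1 18.9 21.6]
dish 455 c 429.9 -328.0 size 105.9 108.4 ang 84.5 z [ 6.3  9.  11.7]
frame 253 c 656.0 -168.8 size 90.1 148.4 ang 68.4 z [34.4 36.8 39.3]
tray 229 c 406.3 305.2 size 107.6 179.1 ang 77.2 z [ 8.1 10.8 14.4]
jar 119 c 429.0 156.0 size 36.2 37.3 ang 36.7 z [45.4 49.  52.1]
1.92 [461.  -15.5 170.1] [-1.8000e+02  4.0000e-02  1.7365e+02] F [-0.4  0.5 -0.5] w 1.0 q [-0.18  0.35  2.02  0.    0.78 -1.64]
```

View pics/b_wrist.png

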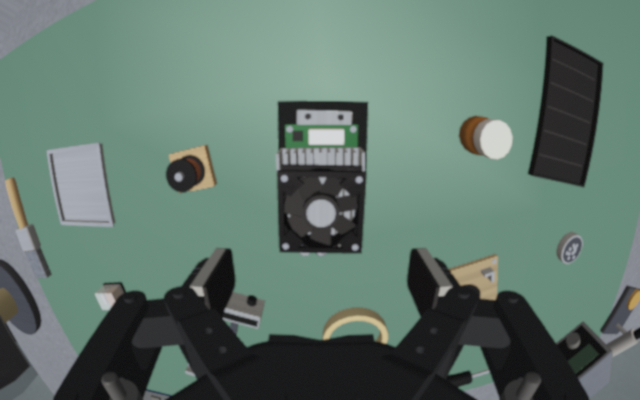

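```bash
python3 go.py 460.3 -15.6 88 173.6
python3 -m jog '{"travel":[[0,-0.001,0.01],[0,-0.001,0.03],[0.0003,-0.001,0.05],[0.0003,-0.001,0.07],[0.0003,-0.001,0.09],[0.0003,-0.001,0.102],[0.0003,-0.001,0.108],[0.0003,-0.001,0.1095],[0.0003,-0.001,0.1095],[0.0003,-0.001,0.1095]],"rotation":[[0,0,0],[0,0,0],[0,0,0],[0,0,0],[0,0,0],[0,0,0],[0,0,0],[0,0,0],[0,0,0],[0,0,0]]}'; python3 st.py
```

```text
travel [ 0.001  -0.0002  0.1095] rot [-0.      0.0002  0.0003] t 1.92
clock: 2.75
eef_pos: [0.4609, -0.0163, 0.0882]
tool_rot: [-3.142, 0.001, 3.031]
ft_force: [-0.1, 0.8, 0.5]
width: 0.998
2.75 [460.9 -16.3  88.2] [-1.8000e+02  5.0000e-02  1.7366e+02] F [-0.1  0.8  0.5] w 0.998 q [-0.18  0.49  2.1   0.    0.56 -1.64]
```

```bash
python3 -m jog '{"travel":[[0,0,0],[0,0,0],[0,0,0],[0,0,0],[0,0,0],[0,0,0],[0,0,0],[0,0,0],[0,0,0],[0,0,0]],"rotation":[[0,0,0],[0,0,0],[0,0,0],[0,0,0],[0,0,0],[0,0,0],[0,0,0],[0,0,0],[0,0,0],[0,0,0]]}' 0 35; python3 st.py
python3 look.py c scene >/dev/null
```

```text
clock: 3.58
eef_pos: [0.4609, -0.0162, 0.0885]
tool_rot: [-3.142, 0.001, 3.031]
ft_force: [-0.3, 0.2, 7.0]
width: 0.692
3.58 [460.9 -16.2  88.5] [-1.8000e+02  7.0000e-02  1.7365e+02] F [-0.3  0.2  7. ] w 0.692 q [-0.18  0.49  2.1   0.    0.56 -1.64]
```

```bash
python3 look.py c side >/dev/null; python3 st.py; python3 -c "
import cv2
a=cv2.imread('pics/c_side.png')[130:270,270:430];cv2.imwrite('pics/c_side2.png',cv2.resize(a,None,fx=5,fy=4))"
```

```text
3.68 [460.8 -16.2  88.5] [1.8000e+02 7.0000e-02 1.7365e+02] F [-1.4  1.2  6.3] w 0.696 q [-0.18  0.49  2.1   0.    0.56 -1.64]
```

View pics/c_side2.png

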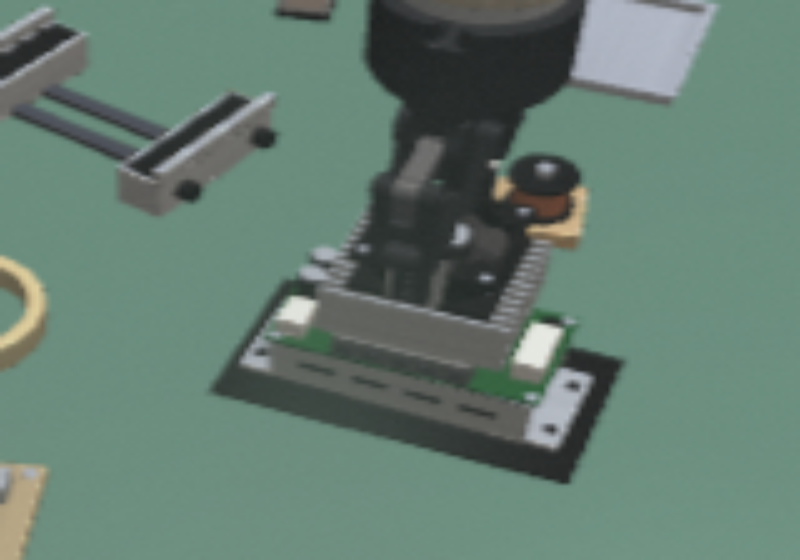

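```bash
python3 -m jog '{"travel":[[0,0,-0.003],[0,0,-0.01],[0,0,-0.02],[0,0,-0.035],[0,0,-0.05],[0,0,-0.065],[0,0,-0.08],[0,0,-0.09],[0,0,-0.097],[0,0,-0.1]],"rotation":[[0,0,0],[0,0,0],[0,0,0],[0,0,0],[0,0,0],[0,0,0],[0,0,0],[0,0,0],[0,0,0],[0,0,0]]}'; python3 st.py; python3 look.py d side wrist | grep -E "fan|sink|wrist|board"; python3 go.py 639 150.5 160 188
```

```text
clock: 4.52
eef_pos: [0.4608, -0.0162, 0.1636]
tool_rot: [-3.142, 0.001, 3.031]
ft_force: [0.3, 0.4, -0.4]
width: 0.692
4.52 [460.8 -16.2 163.6] [-1.7999e+02  7.0000e-02  1.7367e+02] F [ 0.3  0.4 -0.4] w 0.692 q [-0.18  0.36  2.03 -0.    0.76 -1.64]
fan few 0
sink 1019 c 462.6 -14.7 size 71.0 79.9 ang 84.0 z [81.3 85.7 88.9]
board 273 c 464.7 -14.3 size 66.2 119.9 ang 83.7 z [36.7 39.2 41.8]
wrist
fan few 0
sink 1816 c 458.6 -16.3 size 66.4 75.5 ang 84.3 z [80.9 86.6 88.2]
board 1100 c 413.8 -10.5 size 64.5 20.5 ang 83.5 z [37.3 38.9 41.6]
travel [-0.2119  0.2472  0.004 ] rot [-0.      0.0001 -0.0796] t 4.62
```

View pics/d_side.png

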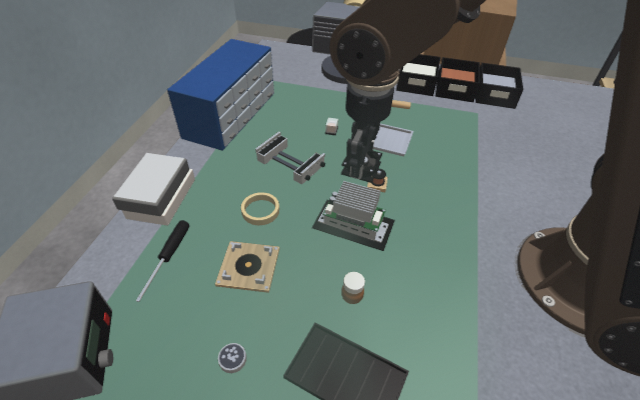

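View pics/d_wrist.png

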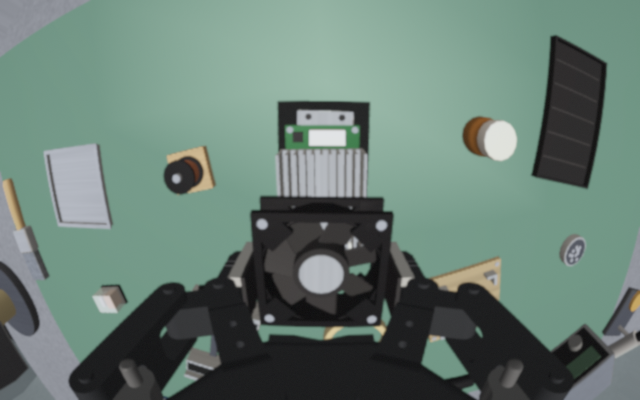

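```bash
cat > held.py <<'E'
import sys
from fit import *
from station import get_obs
# held object: fit points in box around TCP, in given z window rel TCP(mm)
def held(tag,z0,z1,hx=.07,hy=.036):
    o=get_obs();P=np.load(f"/tmp/{tag}_wrist.npy").reshape(-1,3)
    yaw=o['tool_rot'][2];d=P-o['eef_pos']
    T=np.stack([d[:,0]*np.cos(yaw)+d[:,1]*np.sin(yaw),d[:,0]*np.sin(yaw)-d[:,1]*np.cos(yaw),d[:,2]],1)*1000
    m=(abs(T[:,0])<hx*1000)&(abs(T[:,1])<hy*1000)&(T[:,2]>z0)&(T[:,2]<z1)
    T=T[m]; A=np.c_[T[:,:2],np.ones(len(T))]
    k=np.ones(len(T),bool)
    for _ in range(8):
        c=np.linalg.lstsq(A[k],T[k,2],rcond=None)[0]; r=T[:,2]-A@c; k=(abs(r)<1.5)
    print(len(T),k.sum(),'plane slope deg',np.degrees(c[:2]).round(2),'z0',c[2].round(2))
    print('rect (tool x,y rel TCP)',cv2.minAreaRect(T[k][:,:2].astype(np.float32)))
held(sys.argv[1],float(sys.argv[2]),float(sys.argv[3]))
E
python3 held.py d 18 35; python3 held.py d 0 35
```

```text
10957 7818 plane slope deg [0.09 0.08] z0 23.57
rect (tool x,y rel TCP) ((0.5334072113037109, -0.15516281127929688), (61.49592590332031, 71.81586456298828), 0.6221643090248108)
17853 2378 plane slope deg [-9.06  1.5 ] z0 18.67
rect (tool x,y rel TCP) ((-0.5294628143310547, -0.07866287231445312), (59.159061431884766, 71.62714385986328), 0.3088793158531189)
```

```bash
python3 -m jog '{"travel":[[-0.009,0.01,0],[-0.028,0.033,0],[-0.056,0.066,0],[-0.09,0.105,0],[-0.125,0.145,0],[-0.155,0.182,0],[-0.182,0.213,0],[-0.2,0.234,0],[-0.21,0.244,0.004],[-0.2119,0.2472,0.004]],"rotation":[[0,0,-0.005],[0,0,-0.015],[0,0,-0.025],[0,0,-0.035],[0,0,-0.045],[0,0,-0.055],[0,0,-0.065],[0,0,-0.075],[0,0,-0.0796],[0,0,-0.0796]]}'; python3 st.py;  python3 go.py 639.1 150.5 30 188.2; python3 look.py e wrist | grep -E nest;python3 held.py e 18 35
```

```text
clock: 5.45
eef_pos: [0.6395, 0.1519, 0.158]
tool_rot: [3.142, -0.002, -3.0]
ft_force: [-0.0, -0.2, 0.1]
width: 0.692
5.45 [639.5 151.9 158. ] [ 1.8000e+02 -9.0000e-02 -1.7189e+02] F [-0.  -0.2  0.1] w 0.692 q [ 0.13  0.61  1.55  0.    0.98 -1.58]
travel [ 0.0005 -0.0017  0.1706] rot [ 0.     -0.0005 -0.0005] t 5.45
nest 6771 c 637.0 149.5 size 100.0 104.2 ang 8.1 z [6.5 7.9 9.4]
nest angles 259 c 606.6 145.0 size 15.7 79.3 ang 8.1 z [16.3 19.6 21. ]
10753 7758 plane slope deg [ 0.25 -0.01] z0 22.6
rect (tool x,y rel TCP) ((0.21694374084472656, -0.062774658203125), (61.25077438354492, 71.69508361816406), 0.4103749692440033)
```

View pics/e_wrist.png

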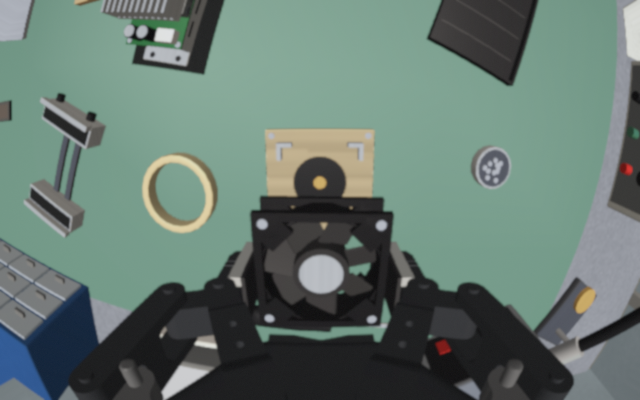

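```bash
python3 -m jog '{"travel":[[0,0,0.005],[0,0,0.02],[0,-0.0015,0.045],[0,-0.0015,0.075],[0,-0.0015,0.105],[0,-0.0015,0.13],[0,-0.0015,0.15],[0,-0.0015,0.162],[0,-0.0015,0.1685],[0,-0.0015,0.1706]],"rotation":[[0,0,0],[0,0,0],[0,0,0],[0,0,0],[0,0,0],[0,0,0],[0,0,0],[0,0,0],[0,0,0],[0,0,0]]}'; python3 look.py f side wrist | grep nest; python3 st.py; python3 -c "
import cv2
a=cv2.imread('pics/f_side.png')[190:310,180:320];cv2.imwrite('pics/f_side2.png',cv2.resize(a,None,fx=5,fy=5))"
```

```text
clock: 6.33
eef_pos: [0.6388, 0.1489, 0.0311]
tool_rot: [-3.142, -0.001, -3.003]
ft_force: [0.0, 1.2, 0.1]
width: 0.696
nest 1110 c 640.2 152.0 size 104.6 105.0 ang 8.3 z [6.2 8.1 9.8]
nest angles 100 c 639.9 151.4 size 79.9 81.9 ang 8.0 z [16.3 19.9 22.1]
nest 9974 c 638.3 149.9 size 103.6 104.7 ang 8.2 z [6.5 7.8 9.1]
nest angles 889 c 638.1 149.7 size 80.2 80.4 ang 7.7 z [16.8 19.6 21. ]
6.43 [639.3 149.2  32.2] [-1.8000e+02  3.0000e-02 -1.7203e+02] F [-0.   0.2 -0.4] w 0.691 q [ 0.13  0.77  1.63 -0.    0.74 -1.58]
```

View pics/f_side2.png

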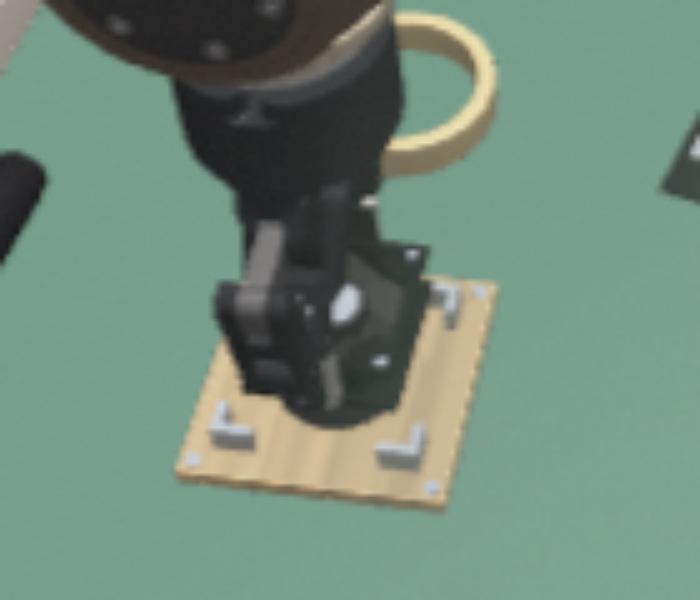

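View pics/f_wrist.png

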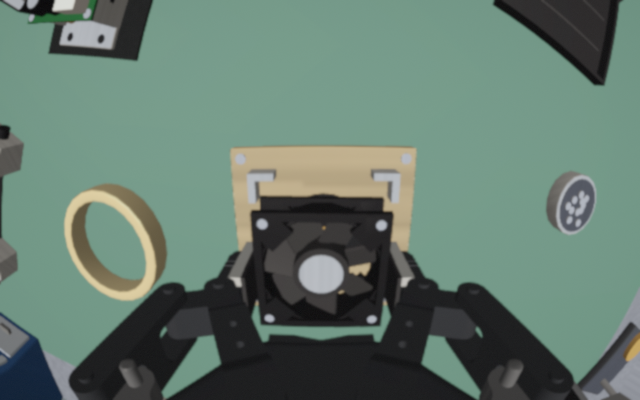

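```bash
python3 -m jog '{"travel":[[0,0.001,0.002],[0,0.001,0.006],[0,0.001,0.012],[0,0.001,0.018],[0,0.001,0.023],[0,0.001,0.0265],[0,0.001,0.0285],[0,0.001,0.0295],[0,0.001,0.030],[0,0.001,0.030]],"rotation":[[0,0,0],[0,0,0],[0,0,0],[0,0,0],[0,0,0],[0,0,0],[0,0,0],[0,0,0],[0,0,0],[0,0,0]]}'; python3 st.py
```

```text
clock: 7.27
eef_pos: [0.639, 0.1501, 0.0096]
tool_rot: [-3.142, -0.0, -3.002]
ft_force: [-1.9, 0.3, 2.3]
width: 0.693
7.27 [639.  150.1   9.6] [-180.     -0.   -172.01] F [-1.9  0.3  2.3] w 0.693 q [ 0.13  0.8   1.64 -0.    0.7  -1.58]
```

Contact is just starting. A tiny bit lower, then release.

```bash
python3 -m jog '{"travel":[[0,0,0.0004],[0,0,0.0006],[0,0,0.0006],[0,0,0.0006],[0,0,0.0006],[0,0,0.0006],[0,0,0.0006],[0,0,0.0006],[0,0,0.0006],[0,0,0.0006]],"rotation":[[0,0,0],[0,0,0],[0,0,0],[0,0,0],[0,0,0],[0,0,0],[0,0,0],[0,0,0],[0,0,0],[0,0,0]]}' 1; python3 st.py; python3 -m jog '{"travel":[[0,0,-0.002],[0,0,-0.008],[0,0,-0.02],[0,0,-0.04],[0,0,-0.065],[0,0,-0.095],[0,0,-0.125],[0,0,-0.15],[0,0,-0.17],[0,0,-0.18]],"rotation":[[0,0,0],[0,0,0],[0,0,0],[0,0,0],[0,0,0],[0,0,0],[0,0,0],[0,0,0],[0,0,0],[0,0,0]]}' ; python3 st.py; python3 look.py g side wrist | grep -E "wrist|side|sink|nest"
python3 go.py 462 -15.4 145 173.9; python3 -c "
import cv2
a=cv2.imread('pics/g_side.png')[190:310,180:320];cv2.imwrite('pics/g_side2.png',cv2.resize(a,None,fx=5,fy=5))"
```

```text
clock: 8.1
eef_pos: [0.6391, 0.1501, 0.0089]
tool_rot: [-3.142, 0.0, -3.002]
ft_force: [0.0, 0.6, -0.6]
width: 1.002
8.1 [639.1 150.1   8.9] [-1.8000e+02  1.0000e-02 -1.7201e+02] F [ 0.   0.6 -0.6] w 1.002 q [ 0.13  0.8   1.64 -0.    0.7  -1.58]
clock: 8.93
eef_pos: [0.6397, 0.1503, 0.147]
tool_rot: [-3.142, 0.004, -3.002]
ft_force: [0.3, 0.1, 0.2]
width: 0.996
8.93 [639.7 150.3 147. ] [-180.      0.21 -172.  ] F [0.3 0.1 0.2] w 0.996 q [ 0.13  0.62  1.56 -0.    0.95 -1.58]
side
sink 1018 c 462.7 -13.7 size 69.8 80.3 ang 85.6 z [81.  85.8 88.9]
nest 1035 c 640.0 152.0 size 104.5 105.7 ang 8.1 z [6.2 8.2 9.8]
nest angles 329 c 639.7 151.5 size 80.4 82.2 ang 7.9 z [16.3 20.7 24.8]
wrist
sink 658 c 497.2 -19.5 size 67.9 8.8 ang 83.9 z [80.4 85.2 88.1]
nest 6121 c 638.7 149.9 size 104.8 104.7 ang 8.0 z [6.4 7.9 9.3]
nest angles 1778 c 638.9 150.0 size 80.6 80.1 ang 8.1 z [16.5 20.1 24.8]
travel [ 2.652e-01 -1.857e-01  2.000e-04] rot [0.0001 0.0009 0.0783] t 9.03
```

View pics/g_side2.png

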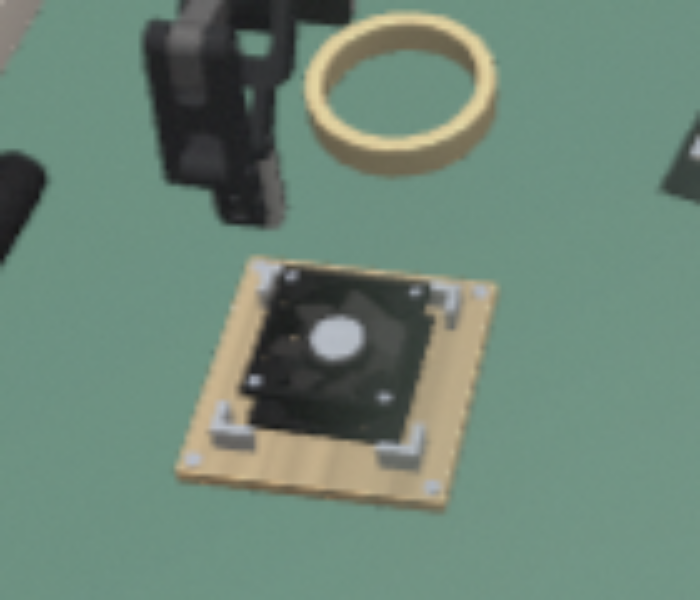

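View pics/g_wrist.png

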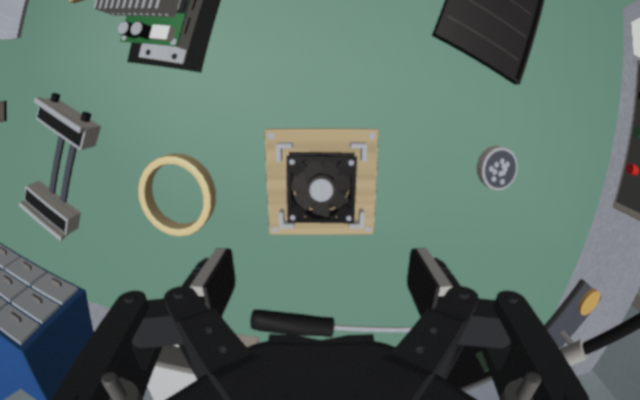

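```bash
python3 -m jog '{"travel":[[0.011,-0.008,0],[0.034,-0.024,0],[0.07,-0.05,0],[0.115,-0.08,0],[0.16,-0.112,0],[0.2,-0.14,0],[0.232,-0.162,0],[0.253,-0.177,0],[0.263,-0.184,0],[0.2652,-0.1857,0]],"rotation":[[0,0,0.005],[0,0,0.015],[0,0,0.025],[0,0,0.035],[0,0,0.045],[0,0,0.055],[0,0,0.065],[0,0,0.075],[0,0,0.0783],[0,0,0.0783]]}'; python3 look.py i wrist | grep -E "sink"; python3 st.py;  python3 go.py 461.8 -15.7 63 174.1
```

```text
clock: 9.87
eef_pos: [0.4601, -0.0163, 0.1434]
tool_rot: [3.141, -0.001, 3.033]
ft_force: [0.7, -1.0, 0.6]
width: 0.999
sink 4781 c 461.1 -16.2 size 66.5 80.6 ang 84.2 z [80.7 86.6 88. ]
9.92 [461.  -15.9 143.5] [ 1.8000e+02 -4.0000e-02  1.7385e+02] F [0.6 0.6 0.3] w 1.002 q [-0.18  0.39  2.05  0.    0.71 -1.64]
travel [-0.0012  0.0004  0.1074] rot [ 0.     -0.0002 -0.0014] t 9.92
```

```bash
python3 -m jog '{"travel":[[0,0.0003,0.01],[-0.0005,0.0003,0.03],[-0.0005,0.0003,0.05],[-0.0005,0.0003,0.07],[-0.0005,0.0003,0.088],[-0.0005,0.0003,0.1],[-0.0005,0.0003,0.1055],[-0.0005,0.0003,0.107],[-0.0005,0.0003,0.107],[-0.0005,0.0003,0.107]],"rotation":[[0,0,-0.0014],[0,0,-0.0014],[0,0,-0.0014],[0,0,-0.0014],[0,0,-0.0014],[0,0,-0.0014],[0,0,-0.0014],[0,0,-0.0014],[0,0,-0.0014],[0,0,-0.0014]]}'; python3 st.py
python3 -m jog '{"travel":[[0,0,0],[0,0,0],[0,0,0],[0,0,0],[0,0,0],[0,0,0],[0,0,0],[0,0,0],[0,0,0],[0,0,0]],"rotation":[[0,0,0],[0,0,0],[0,0,0],[0,0,0],[0,0,0],[0,0,0],[0,0,0],[0,0,0],[0,0,0],[0,0,0]]}' 0 45; python3 st.py
```

```text
clock: 10.75
eef_pos: [0.4622, -0.0152, 0.064]
tool_rot: [-3.142, 0.001, 3.04]
ft_force: [-1.5, -0.3, 0.1]
width: 0.998
10.75 [462.2 -15.2  64. ] [-1.8000e+02  4.0000e-02  1.7417e+02] F [-1.5 -0.3  0.1] w 0.998 q [-0.18  0.54  2.11  0.    0.5  -1.64]
clock: 11.58
eef_pos: [0.4622, -0.0154, 0.0644]
tool_rot: [-3.141, 0.001, 3.039]
ft_force: [-1.1, 0.8, 6.8]
width: 0.765
11.58 [462.2 -15.4  64.4] [-1.7999e+02  9.0000e-02  1.7415e+02] F [-1.1  0.8  6.8] w 0.765 q [-0.18  0.54  2.11  0.    0.5  -1.64]
```

```bash
python3 -m jog '{"travel":[[0,0,-0.003],[0,0,-0.01],[0,0,-0.022],[0,0,-0.04],[0,0,-0.06],[0,0,-0.08],[0,0,-0.1],[0,0,-0.115],[0,0,-0.125],[0,0,-0.13]],"rotation":[[0,0,0],[0,0,0],[0,0,0],[0,0,0],[0,0,0],[0,0,0],[0,0,0],[0,0,0],[0,0,0],[0,0,0]]}'; python3 look.py j wrist side scene| grep -E "side|scene|wrist|board|dish"; python3 held.py j 15 28; python3 st.py;  python3 go.py 430.5 -328.5 161 174.4
```

```text
clock: 12.42
eef_pos: [0.4621, -0.0153, 0.1625]
tool_rot: [-3.141, 0.002, 3.039]
ft_force: [-1.3, 0.0, -0.9]
width: 0.758
wrist
board 2454 c 424.7 -11.7 size 64.5 43.2 ang 84.1 z [37.4 38.9 41.4]
dish 1105 c 430.3 -329.4 size 109.2 107.3 ang 84.2 z [ 6.5 10.  11.6]
side
board 527 c 464.9 -14.6 size 67.3 120.1 ang 84.0 z [36.9 39.1 41.5]
dish 193 c 425.7 -327.4 size 111.3 93.1 ang 85.8 z [ 6.3  9.5 12.1]
scene
board 327 c 462.5 -15.4 size 64.2 120.3 ang 83.7 z [36.3 38.6 41.6]
dish 461 c 429.7 -327.9 size 106.3 107.9 ang 84.7 z [ 6.1  9.  11.9]
12316 8598 plane slope deg [-0.08 -0.15] z0 23.68
rect (tool x,y rel TCP) ((0.7791481018066406, 0.06283950805664062), (71.87541961669922, 80.4741439819336), 89.69132995605469)
12.57 [461.7 -15.3 161.1] [-1.8000e+02  1.0000e-02  1.7415e+02] F [-1.  -0.1 -2.4] w 0.758 q [-0.18  0.36  2.03 -0.    0.75 -1.64]
travel [-1.100e-03 -4.197e-01  2.000e-04] rot [-0.      0.0001 -0.0014] t 12.57
```

View pics/j_wrist.png

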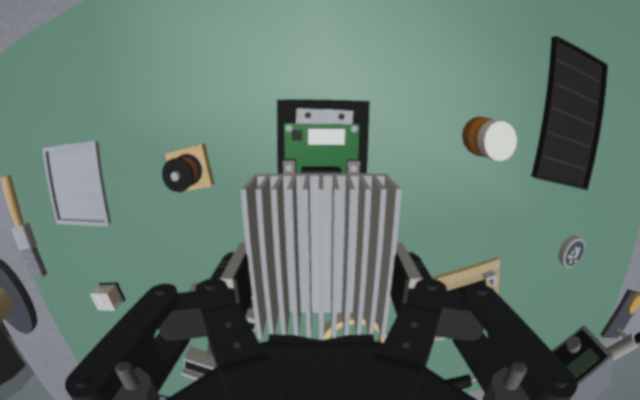

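View pics/j_side.png

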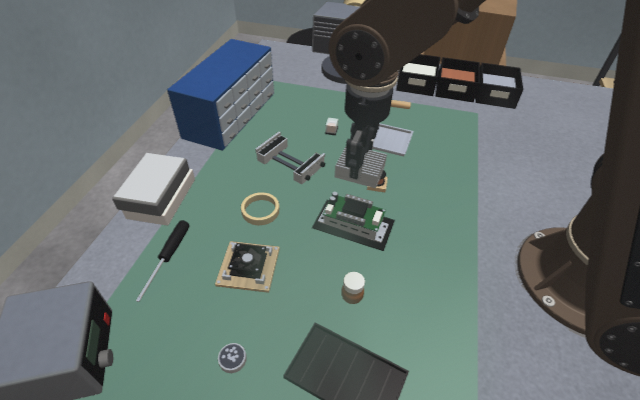

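```bash
python3 -m jog '{"travel":[[0,-0.01,0],[0,-0.03,0],[0,-0.06,0],[0,-0.1,0],[0,-0.145,0],[0,-0.19,0],[0,-0.235,0],[0,-0.28,0],[0,-0.32,0],[-0.0011,-0.35,0]],"rotation":[[0,0,0],[0,0,0],[0,0,0],[0,0,0],[0,0,0],[0,0,0],[0,0,0],[0,0,0],[0,0,0],[0,0,0]]}'; python3 go.py 430.5 -328.5 60 174.4
python3 -m jog '{"travel":[[0,-0.022,0],[0,-0.042,0.005],[0,-0.056,0.015],[0,-0.065,0.03],[0,-0.07,0.05],[0,-0.07,0.072],[0,-0.07,0.092],[0,-0.07,0.11],[0,-0.07,0.12],[0,-0.07,0.125]],"rotation":[[0,0,0],[0,0,0],[0,0,0],[0,0,-0.001],[0,0,-0.001],[0,0,-0.001],[0,0,-0.001],[0,0,-0.001],[0,0,-0.001],[0,0,-0.001]]}';  python3 look.py k wrist scene| grep -E "side|scene|wrist|board|dish"; python3 held.py k 15 28; python3 st.py;  python3 go.py 430.5 -328.5 12 174.4
```

```text
clock: 13.4
eef_pos: [0.4349, -0.2792, 0.1603]
tool_rot: [3.141, -0.001, 3.038]
ft_force: [0.9, 1.1, -2.2]
width: 0.76
travel [-0.0011 -0.0661  0.1337] rot [ 0.0001 -0.0003 -0.0018] t 13.4
clock: 14.23
eef_pos: [0.4302, -0.3279, 0.0655]
tool_rot: [3.14, -0.002, 3.043]
ft_force: [0.2, 0.3, -2.4]
width: 0.76
wrist
board 777 c 465.9 -45.9 size 116.9 56.8 ang 21.5 z [36.4 38.6 41.7]
dish 1894 c 391.8 -325.8 size 107.7 31.8 ang 85.7 z [ 7.5  9.8 11.2]
scene
board 349 c 462.9 -15.5 size 63.7 120.1 ang 83.5 z [36.3 38.6 41.8]
dish 322 c 430.3 -328.0 size 106.0 107.4 ang 84.4 z [ 6.4  9.3 11.9]
11392 8572 plane slope deg [ 0.17 -0.06] z0 21.19
rect (tool x,y rel TCP) ((1.173309326171875, -0.0235748291015625), (80.98098754882812, 71.55326843261719), 0.13000190258026123)
14.33 [ 430.5 -328.3   66.6] [ 1.7995e+02 -6.0000e-02  1.7436e+02] F [ 0.2  0.  -2.3] w 0.76 q [-0.77  0.6   1.91  0.    0.63 -2.25]
travel [-0.0001 -0.0004  0.0728] rot [ 0.0003 -0.0003 -0.0002] t 14.33
```

View pics/k_wrist.png

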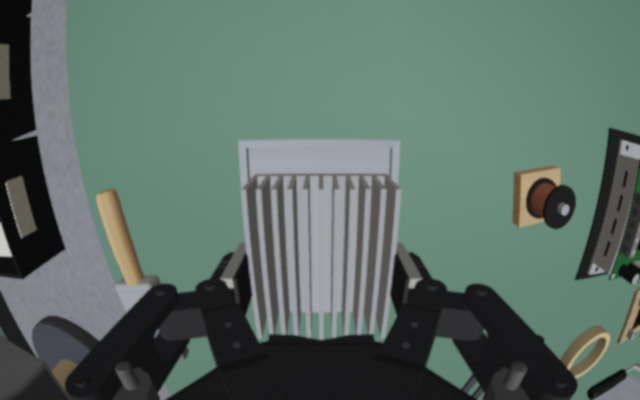

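```bash
python3 -m jog '{"travel":[[0,0,0.003],[0,0,0.01],[0,0,0.022],[0,0,0.036],[0,0,0.05],[0,0,0.06],[0,0,0.067],[0,0,0.071],[0,0,0.0725],[0,0,0.073]],"rotation":[[0,0,0],[0,0,0],[0,0,0],[0,0,0],[0,0,0],[0,0,0],[0,0,0],[0,0,0],[0,0,0],[0,0,0]]}'; python3 st.py
```

```text
clock: 15.17
eef_pos: [0.4306, -0.3287, 0.0125]
tool_rot: [3.142, 0.0, 3.043]
ft_force: [0.2, 0.2, -1.9]
width: 0.759
15.17 [ 430.6 -328.7   12.5] [180.     0.   174.33] F [ 0.2  0.2 -1.9] w 0.759 q [-0.77  0.69  1.94  0.    0.51 -2.25]
```

```bash
python3 -m jog '{"travel":[[0,0,0.0005],[0,0,0.001],[0,0,0.0015],[0,0,0.002],[0,0,0.0024],[0,0,0.0026],[0,0,0.0026],[0,0,0.0026],[0,0,0.0026],[0,0,0.0026]],"rotation":[[0,0,0],[0,0,0],[0,0,0],[0,0,0],[0,0,0],[0,0,0],[0,0,0],[0,0,0],[0,0,0],[0,0,0]]}'; python3 st.py
```

```text
clock: 16.0
eef_pos: [0.4306, -0.3287, 0.0107]
tool_rot: [3.142, 0.0, 3.043]
ft_force: [0.2, 0.5, -1.5]
width: 0.761
16.0 [ 430.6 -328.7   10.7] [180.     0.   174.33] F [ 0.2  0.5 -1.5] w 0.761 q [-0.77  0.7   1.94  0.    0.5  -2.25]
```

```bash
python3 -m jog '{"travel":[[0,0,0.0004],[0,0,0.0008],[0,0,0.0012],[0,0,0.0014],[0,0,0.0014],[0,0,0.0014],[0,0,0.0014],[0,0,0.0014],[0,0,0.0014],[0,0,0.0014]],"rotation":[[0,0,0],[0,0,0],[0,0,0],[0,0,0],[0,0,0],[0,0,0],[0,0,0],[0,0,0],[0,0,0],[0,0,0]]}'; python3 st.py
```

```text
clock: 16.83
eef_pos: [0.4306, -0.3287, 0.0105]
tool_rot: [-3.141, 0.0, 3.043]
ft_force: [-3.0, 0.7, 11.4]
width: 0.759
16.83 [ 430.6 -328.7   10.5] [-1.7999e+02  3.0000e-02  1.7433e+02] F [-3.   0.7 11.4] w 0.759 q [-0.77  0.7   1.94  0.    0.5  -2.25]
```

```bash
python3 -m jog '{"travel":[[0,0,0],[0,0,0],[0,0,0],[0,0,0],[0,0,0],[0,0,0],[0,0,0],[0,0,0],[0,0,0],[0,0,0]],"rotation":[[0,0,0],[0,0,0],[0,0,0],[0,0,0],[0,0,0],[0,0,0],[0,0,0],[0,0,0],[0,0,0],[0,0,0]]}' 1;  python3 -m jog '{"travel":[[0,0,-0.002],[0,0,-0.008],[0,0,-0.02],[0,0,-0.04],[0,0,-0.065],[0,0,-0.095],[0,0,-0.125],[0,0,-0.15],[0,0,-0.17],[0,0,-0.18]],"rotation":[[0,0,0],[0,0,0],[0,0,0],[0,0,0],[0,0,0],[0,0,0],[0,0,0],[0,0,0],[0,0,0],[0,0,0]]}' ; python3 st.py; python3 look.py l  wrist | grep -E "wrist|side|sink|dish"
python3 go.py 462.7 -15.4 145 174
```

```text
clock: 17.67
eef_pos: [0.4306, -0.3287, 0.0096]
tool_rot: [3.142, 0.0, 3.043]
ft_force: [-0.3, -0.5, -0.3]
width: 0.998
clock: 18.5
eef_pos: [0.431, -0.329, 0.1473]
tool_rot: [-3.14, 0.003, 3.043]
ft_force: [-0.1, -0.7, -0.8]
width: 0.999
18.5 [ 431.  -329.   147.3] [-1.7988e+02  1.5000e-01  1.7434e+02] F [-0.1 -0.7 -0.8] w 0.999 q [-0.77  0.48  1.86  0.    0.8  -2.25]
wrist
sink few 0
dish 5346 c 430.4 -329.5 size 106.7 107.1 ang 84.3 z [ 7.1  9.4 13.2]
travel [-0.0006  0.4205  0.0025] rot [-0.0008  0.001   0.0019] t 18.55
```

View pics/l_wrist.png

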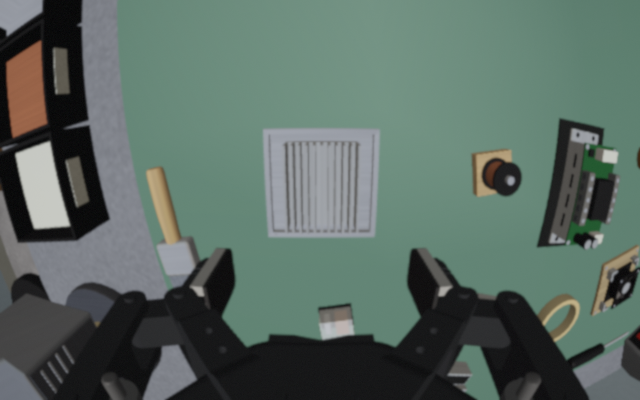

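```bash
python3 -m jog '{"travel":[[0,0.015,0],[0,0.045,0],[0,0.09,0],[0,0.14,0],[0,0.19,0],[0,0.24,0],[0,0.285,0],[0,0.325,0],[0,0.357,0.001],[0,0.38,0.0025]],"rotation":[[0,0,0],[0,0,0],[0,0,0],[0,0,0],[0,0,0],[0,0,0],[0,0,0],[0,0,0],[0,0,0.001],[0,0,0.0019]]}'; python3 go.py 463.3 -15.7 100 174
python3 -m jog '{"travel":[[-0.001,0.016,0],[-0.001,0.028,0.003],[-0.001,0.036,0.01],[-0.001,0.041,0.02],[-0.001,0.0415,0.03],[-0.001,0.0415,0.04],[-0.001,0.0415,0.05],[-0.001,0.0415,0.055],[-0.001,0.0415,0.06],[-0.001,0.0415,0.06]],"rotation":[[0,0,0],[0,0,0],[0,0,0],[0,0,0],[0,0,0],[0,0,0],[0,0,0],[0,0,0],[0,0,0],[0,0,0]]}'; python3 look.py m  wrist | grep -E "wrist|side|board"; python3 st.py; python3 go.py 463.3 -15.7 32 174
```

```text
clock: 19.38
eef_pos: [0.4578, -0.0423, 0.1419]
tool_rot: [3.141, -0.002, 3.038]
ft_force: [0.5, -0.3, -0.1]
width: 0.999
travel [-0.0038  0.0361  0.0558] rot [ 0.0001 -0.0006  0.0003] t 19.38
clock: 20.22
eef_pos: [0.4625, -0.0145, 0.097]
tool_rot: [3.141, -0.001, 3.036]
ft_force: [-0.0, 0.5, -0.1]
width: 0.998
wrist
board 6364 c 463.3 -16.1 size 64.4 120.4 ang 83.8 z [37.6 38.9 41.4]
20.27 [462.7 -14.4  97.4] [ 1.8000e+02 -3.0000e-02  1.7396e+02] F [0.6 0.2 0.3] w 1.0 q [-0.17  0.47  2.08  0.    0.59 -1.64]
travel [-0.001  -0.0016  0.0872] rot [ 0.     -0.0002 -0.0002] t 20.27
```

View pics/m_wrist.png

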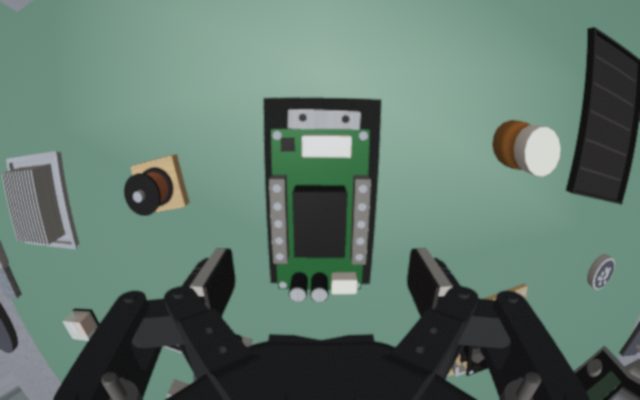

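```bash
python3 -m jog '{"travel":[[-0.0004,-0.002,0.005],[-0.0008,-0.002,0.02],[-0.0008,-0.002,0.04],[-0.0008,-0.002,0.058],[-0.0008,-0.002,0.072],[-0.0008,-0.002,0.081],[-0.0008,-0.002,0.086],[-0.0008,-0.002,0.087],[-0.0008,-0.002,0.087],[-0.0008,-0.002,0.087]],"rotation":[[0,0,0],[0,0,0],[0,0,0],[0,0,0],[0,0,0],[0,0,0],[0,0,0],[0,0,0],[0,0,0],[0,0,0]]}'; python3 st.py
python3 -m jog '{"travel":[[0,0,0],[0,0,0],[0,0,0],[0,0,0],[0,0,0],[0,0,0],[0,0,0],[0,0,0],[0,0,0],[0,0,0]],"rotation":[[0,0,0],[0,0,0],[0,0,0],[0,0,0],[0,0,0],[0,0,0],[0,0,0],[0,0,0],[0,0,0],[0,0,0]]}' 0 40; python3 st.py
```

```text
clock: 21.1
eef_pos: [0.4634, -0.0158, 0.0329]
tool_rot: [-3.142, 0.001, 3.037]
ft_force: [0.2, 0.6, -0.8]
width: 1.002
21.1 [463.4 -15.8  32.9] [-1.8000e+02  5.0000e-02  1.7399e+02] F [ 0.2  0.6 -0.8] w 1.002 q [-0.18  0.6   2.12 -0.    0.42 -1.64]
clock: 21.93
eef_pos: [0.4634, -0.0159, 0.0332]
tool_rot: [-3.141, 0.001, 3.037]
ft_force: [-1.2, -1.2, 8.3]
width: 0.74
21.93 [463.4 -15.9  33.2] [-1.7999e+02  7.0000e-02  1.7399e+02] F [-1.2 -1.2  8.3] w 0.74 q [-0.18  0.6   2.12 -0.    0.42 -1.64]
```

```bash
python3 -m jog '{"travel":[[0,0,-0.002],[0,0,-0.006],[0,0,-0.013],[0,0,-0.024],[0,0,-0.04],[0,0,-0.06],[0,0,-0.08],[0,0,-0.1],[0,0,-0.113],[0,0,-0.12]],"rotation":[[0,0,0],[0,0,0],[0,0,0],[0,0,0],[0,0,0],[0,0,0],[0,0,0],[0,0,0],[0,0,0],[0,0,0]]}'; python3 look.py n wrist side| grep -E "side|wrist|frame|chassis"; python3 held.py n 2 10; python3 held.py n 10 22; python3 st.py;  python3 go.py 656.3 -168.6 120 158.6
```

```text
clock: 22.77
eef_pos: [0.4635, -0.0158, 0.1243]
tool_rot: [-3.141, 0.002, 3.037]
ft_force: [-0.3, -0.3, -1.4]
width: 0.741
wrist
chassis ears 1520 c 413.0 -50.3 size 36.1 171.1 ang 15.1 z [5.6 6.9 8.6]
frame few 11
side
chassis ears 722 c 463.4 -3.9 size 71.7 158.2 ang 82.1 z [5.6 7.2 9.6]
frame 171 c 658.1 -168.3 size 90.5 151.3 ang 68.5 z [34.4 37.5 40.2]
11217 10171 plane slope deg [-0.12 -0.02] z0 6.43
rect (tool x,y rel TCP) ((1.984222412109375, -0.48909759521484375), (117.16443634033203, 64.81110382080078), 0.32423505187034607)
9410 7093 plane slope deg [-1.02 -0.07] z0 20.37
rect (tool x,y rel TCP) ((13.785650253295898, 0.00334930419921875), (86.79088592529297, 71.89226531982422), 0.41579771041870117)
22.87 [463.4 -15.8 123.5] [-1.7999e+02  1.1000e-01  1.7399e+02] F [-0.4  0.5 -1.9] w 0.738 q [-0.18  0.43  2.06  0.    0.65 -1.64]
travel [-0.277  -0.1757  0.0052] rot [0.     0.0006 0.0855] t 22.87
```

View pics/n_wrist.png

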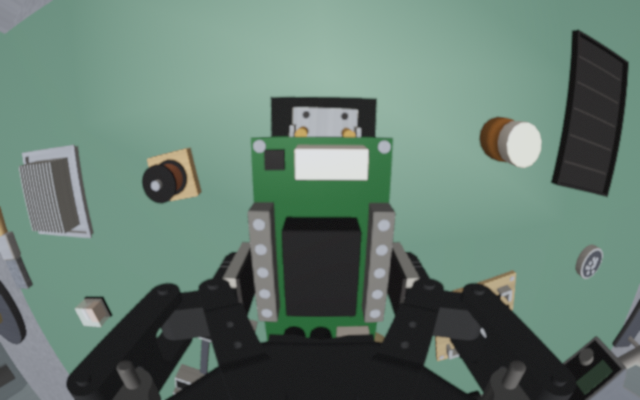

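View pics/n_side.png

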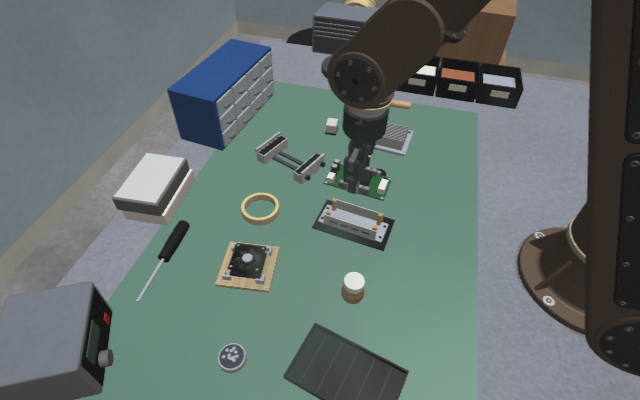

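```bash
python3 -m jog '{"travel":[[-0.008,-0.005,0],[-0.025,-0.016,0],[-0.055,-0.035,0],[-0.095,-0.06,0],[-0.14,-0.089,0],[-0.183,-0.116,0],[-0.22,-0.14,0],[-0.25,-0.159,0],[-0.27,-0.171,0],[-0.277,-0.1757,0]],"rotation":[[0,0,0.005],[0,0,0.013],[0,0,0.023],[0,0,0.033],[0,0,0.043],[0,0,0.053],[0,0,0.063],[0,0,0.073],[0,0,0.082],[0,0,0.0855]]}'; python3 look.py p wrist scene | grep -E "side|scene|wrist|frame"; python3 held.py p 2 10;  python3 st.py;  python3 go.py 656.3 -168.6 40 158.6
```

```text
clock: 23.7
eef_pos: [0.6574, -0.1706, 0.1208]
tool_rot: [-3.142, -0.001, 2.765]
ft_force: [-0.8, 0.5, -1.4]
width: 0.737
wrist
frame 1008 c 590.0 -144.3 size 89.1 6.5 ang 68.8 z [36.3 37.7 39.1]
scene
frame 147 c 664.9 -206.3 size 168.9 76.3 ang 11.1 z [34.2 36.9 39.5]
11531 10180 plane slope deg [ 0.04 -0.  ] z0 5.35
rect (tool x,y rel TCP) ((0.08452606201171875, -1.2848892211914062), (117.09030151367188, 64.7037582397461), 0.47693929076194763)
23.8 [ 655.9 -169.2  121. ] [-1.8000e+02 -1.0000e-01  1.5854e+02] F [ 0.3  0.1 -1.5] w 0.738 q [-0.35  0.68  1.52  0.    0.94 -1.55]
travel [-0.0004  0.0009  0.108 ] rot [-0.     -0.0006 -0.0003] t 23.8
```

View pics/p_wrist.png

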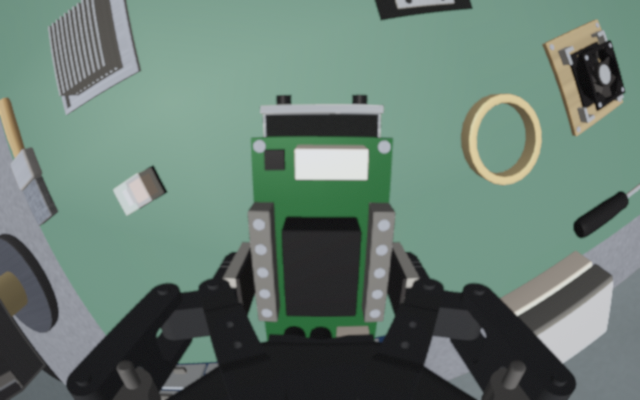

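```bash
python3 -m jog '{"travel":[[0,0,0.004],[-0.0004,0,0.015],[-0.0004,0,0.033],[-0.0004,0,0.053],[-0.0004,0,0.073],[-0.0004,0,0.09],[-0.0004,0,0.102],[-0.0004,0,0.109],[-0.0004,0,0.112],[-0.0004,0,0.112]],"rotation":[[0,0,0],[0,0,0],[0,0,0],[0,0,0],[0,0,0],[0,0,0],[0,0,0],[0,0,0],[0,0,0],[0,0,0]]}'; python3 look.py r wrist scene side | grep -E "side|scene|wrist|frame"; python3 held.py r 2 10;  python3 st.py;  python3 go.py 656.3 -169.3 24 158.6;python3 -c "
import cv2
a=cv2.imread('pics/r_side.png')[110:210,230:350];b=cv2.imread('pics/r_scene.png')[240:360,250:370]
cv2.imwrite('pics/r2.png',cv2.hconcat([cv2.resize(a,(400,400)),cv2.resize(b,(400,400))]))"
```

```text
clock: 24.63
eef_pos: [0.6562, -0.1686, 0.0383]
tool_rot: [3.142, -0.0, 2.768]
ft_force: [-1.0, 0.6, -1.7]
width: 0.738
wrist
frame 12507 c 647.9 -166.5 size 90.0 130.4 ang 68.6 z [36.9 43.6 44.8]
scene
frame 537 c 656.2 -168.7 size 89.4 147.8 ang 68.8 z [34.9 42.5 44.9]
side
frame 232 c 658.0 -166.9 size 89.4 150.4 ang 68.7 z [34.4 39.4 44.9]
11755 10167 plane slope deg [ 0. -0.] z0 4.63
rect (tool x,y rel TCP) ((2.353435516357422, -0.4496002197265625), (117.40286254882812, 64.6491928100586), 0.2985432744026184)
24.78 [ 656.6 -168.8   39.2] [1.800e+02 7.000e-02 1.586e+02] F [-0.2  0.3 -1.5] w 0.737 q [-0.35  0.78  1.57  0.    0.79 -1.55]
travel [ 0.0002 -0.0008  0.0203] rot [0.     0.0004 0.    ] t 24.78
```

View pics/r_wrist.png

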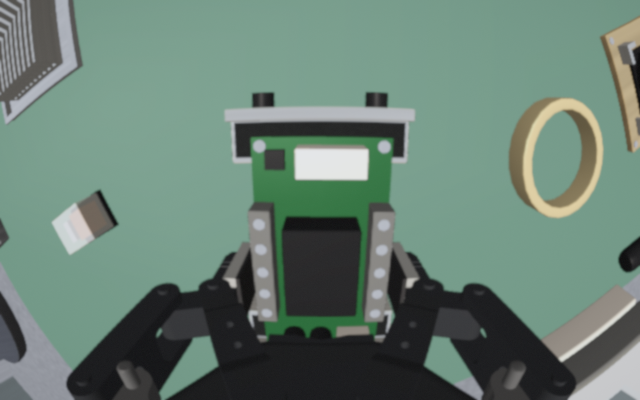

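View pics/r2.png

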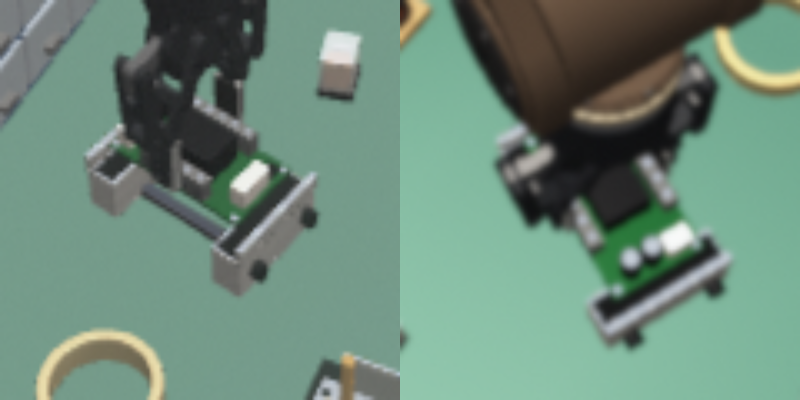

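```bash
python3 -m jog '{"travel":[[-0.0005,-0.0005,0.002],[-0.001,-0.0005,0.005],[-0.001,-0.0005,0.009],[-0.001,-0.0005,0.0125],[-0.001,-0.0005,0.015],[-0.001,-0.0005,0.0165],[-0.001,-0.0005,0.0172],[-0.001,-0.0005,0.0175],[-0.001,-0.0005,0.0175],[-0.001,-0.0005,0.0175]],"rotation":[[0,0,0],[0,0,0],[0,0,0],[0,0,0],[0,0,0],[0,0,0],[0,0,0],[0,0,0],[0,0,0],[0,0,0]]}'; python3 st.py
```

```text
clock: 25.62
eef_pos: [0.6569, -0.1693, 0.0255]
tool_rot: [3.142, 0.0, 2.768]
ft_force: [0.4, 0.6, -0.9]
width: 0.738
25.62 [ 656.9 -169.3   25.5] [1.800e+02 2.000e-02 1.586e+02] F [ 0.4  0.6 -0.9] w 0.738 q [-0.35  0.8   1.57  0.    0.77 -1.55]
```

```bash
python3 -m jog '{"travel":[[0,0,0.0003],[0,0,0.0006],[0,0,0.0009],[0,0,0.0012],[0,0,0.0015],[0,0,0.0017],[0,0,0.0018],[0,0,0.0018],[0,0,0.0018],[0,0,0.0018]],"rotation":[[0,0,0],[0,0,0],[0,0,0],[0,0,0],[0,0,0],[0,0,0],[0,0,0],[0,0,0],[0,0,0],[0,0,0]]}'; python3 st.py
```

```text
clock: 26.45
eef_pos: [0.6569, -0.1693, 0.0243]
tool_rot: [-3.142, 0.0, 2.768]
ft_force: [-1.8, 0.6, 5.7]
width: 0.742
26.45 [ 656.9 -169.3   24.3] [-1.800e+02  1.000e-02  1.586e+02] F [-1.8  0.6  5.7] w 0.742 q [-0.35  0.8   1.57 -0.    0.77 -1.55]
```

```bash
python3 -m jog '{"travel":[[0,0,0.0003],[0,0,0.0003],[0,0,0.0003],[0,0,0.0003],[0,0,0.0003],[0,0,0.0003],[0,0,0.0003],[0,0,0.0003],[0,0,0.0003],[0,0,0.0003]],"rotation":[[0,0,0],[0,0,0],[0,0,0],[0,0,0],[0,0,0],[0,0,0],[0,0,0],[0,0,0],[0,0,0],[0,0,0]]}' 1;  python3 -m jog '{"travel":[[0,0,-0.002],[0,0,-0.008],[0,0,-0.02],[0,0,-0.035],[0,0,-0.055],[0,0,-0.08],[0,0,-0.105],[0,0,-0.125],[0,0,-0.135],[0,0,-0.14]],"rotation":[[0,0,0],[0,0,0],[0,0,0],[0,0,0],[0,0,0],[0,0,0],[0,0,0],[0,0,0],[0,0,0],[0,0,0]]}' ; python3 st.py; python3 look.py s  wrist side| grep -E "wrist|side|frame"
python3 - <<'E'
from fit import *
P=np.load("/tmp/s_wrist.npy"); fit(P,.656,-.169,.1,.026,.0325,'board top'); fit(P,.656,-.169,.1,.041,.047,'strips')
E
python3 go.py 462 -15.4 130 174
```

```text
clock: 27.28
eef_pos: [0.6568, -0.1693, 0.0238]
tool_rot: [3.142, 0.0, 2.768]
ft_force: [-0.8, -0.7, -0.5]
width: 0.998
clock: 28.12
eef_pos: [0.6573, -0.1694, 0.1311]
tool_rot: [3.141, 0.003, 2.768]
ft_force: [0.1, -0.3, -0.4]
width: 1.002
28.12 [ 657.3 -169.4  131.1] [1.7999e+02 1.6000e-01 1.5860e+02] F [ 0.1 -0.3 -0.4] w 1.002 q [-0.35  0.67  1.52  0.    0.96 -1.55]
wrist
frame 5011 c 656.0 -169.9 size 90.1 148.4 ang 68.6 z [34.7 42.  44.8]
side
frame 552 c 658.9 -166.7 size 90.1 151.5 ang 68.7 z [34.2 39.7 44.8]
board top 7517 c 656.7 -170.2 size 90.4 137.6 ang 68.6 z [26.9 29.4 31.6]
strips 3218 c 656.3 -169.6 size 64.3 112.8 ang 67.9 z [41.4 43.6 46.9]
travel [ 0.3169  0.0962 -0.001 ] rot [-0.      0.0003 -0.0856] t 28.22
```

View pics/s_wrist.png

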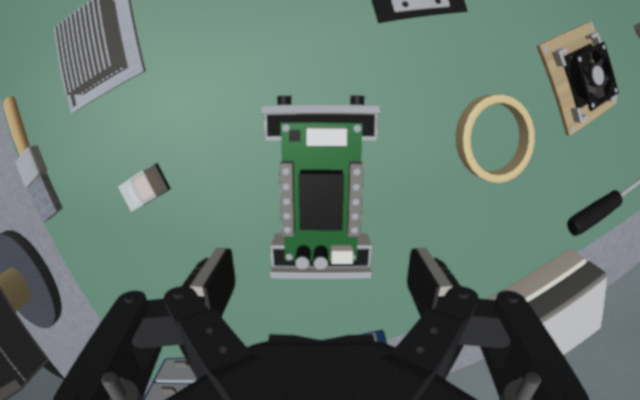

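```bash
python3 -m jog '{"travel":[[0.012,0.004,0],[0.038,0.011,0],[0.08,0.024,0],[0.13,0.039,0],[0.18,0.055,0],[0.228,0.069,0],[0.268,0.081,0],[0.297,0.09,0],[0.312,0.095,0],[0.3169,0.0962,0]],"rotation":[[0,0,-0.005],[0,0,-0.013],[0,0,-0.023],[0,0,-0.033],[0,0,-0.043],[0,0,-0.053],[0,0,-0.063],[0,0,-0.073],[0,0,-0.082],[0,0,-0.0856]]}'; python3 look.py u wrist scene | grep -E "scene|wrist|chas|tray"; python3 st.py
python3 - <<'E'
from fit import *
for n in ['wrist','scene']:
    P=np.load(f"/tmp/u_{n}.npy"); fit(P,.463,-.0155,.066,.028,.0345,'walls');fit(P,.463,-.0155,.07,.035,.04,'standoffs');fit(P,.463,-.0155,.076,.0055,.0345,'all')
E
```

```text
clock: 29.05
eef_pos: [0.4603, -0.0143, 0.1285]
tool_rot: [3.141, -0.001, 3.04]
ft_force: [0.4, -0.4, 0.1]
width: 0.997
wrist
chassis ears 7634 c 457.0 -60.3 size 145.9 143.7 ang 82.4 z [5.7 6.9 8.5]
tray 1342 c 406.9 303.8 size 107.8 175.0 ang 76.6 z [ 8.1 10.8 12.7]
scene
chassis ears 498 c 453.3 -54.2 size 153.7 145.3 ang 75.5 z [5.5 6.9 9.4]
tray 220 c 406.2 304.9 size 106.6 177.1 ang 76.7 z [ 8.1 10.7 14.2]
29.15 [462.2 -15.4 128.7] [-1.8000e+02  2.0000e-02  1.7405e+02] F [ 0.1  0.2 -0.5] w 1.0 q [-0.18  0.42  2.06 -0.    0.67 -1.64]
walls 1162 c 463.3 -15.0 size 54.8 116.1 ang 81.6 z [28.4 32.6 34.1]
standoffs 390 c 463.5 -15.4 size 44.9 112.6 ang 81.8 z [35.4 36.8 38.1]
all 9474 c 462.9 -15.1 size 54.8 143.9 ang 81.8 z [ 5.7  7.1 33.4]
walls 152 c 463.5 -14.1 size 55.5 116.0 ang 83.0 z [28.4 31.5 34.2]
standoffs 38 c 464.0 -12.2 size 47.5 113.1 ang 82.6 z [35.1 36.5 38.3]
all 901 c 462.4 -18.8 size 88.3 144.4 ang 79.5 z [ 5.6  8.5 33.4]
```

View pics/u_wrist.png

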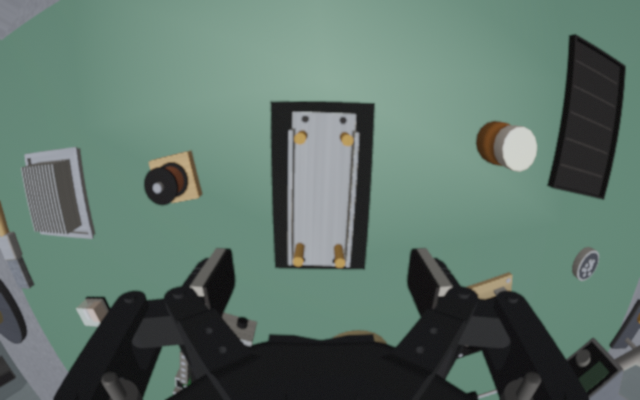

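```bash
python3 go.py 463.1 -15.3 14 171.8
```

```text
travel [-0.0012  0.0002  0.1529] rot [-0.      0.0001  0.0125] t 29.15
```

```bash
python3 -m jog '{"travel":[[-0.0005,0,0.005],[-0.0012,0,0.02],[-0.0012,0,0.045],[-0.0012,0,0.075],[-0.0012,0,0.102],[-0.0012,0,0.125],[-0.0012,0,0.14],[-0.0012,0,0.149],[-0.0012,0,0.1525],[-0.0012,0,0.1527]],"rotation":[[0,0,0.004],[0,0,0.008],[0,0,0.0125],[0,0,0.0125],[0,0,0.0125],[0,0,0.0125],[0,0,0.0125],[0,0,0.0125],[0,0,0.0125],[0,0,0.0125]]}'; python3 st.py
python3 -m jog '{"travel":[[0,0,0],[0,0,0],[0,0,0],[0,0,0],[0,0,0],[0,0,0],[0,0,0],[0,0,0],[0,0,0],[0,0,0]],"rotation":[[0,0,0],[0,0,0],[0,0,0],[0,0,0],[0,0,0],[0,0,0],[0,0,0],[0,0,0],[0,0,0],[0,0,0]]}' 0 60; python3 st.py
```

```text
clock: 29.98
eef_pos: [0.4631, -0.0159, 0.0137]
tool_rot: [3.142, -0.001, 2.997]
ft_force: [-0.4, 0.7, 0.7]
width: 0.996
29.98 [463.1 -15.9  13.7] [ 1.800e+02 -3.000e-02  1.717e+02] F [-0.4  0.7  0.7] w 0.996 q [-0.18  0.64  2.13  0.    0.37 -1.6 ]
clock: 30.82
eef_pos: [0.4632, -0.0156, 0.0152]
tool_rot: [-3.141, 0.002, 2.998]
ft_force: [-1.8, -0.9, 8.3]
width: 0.619
30.82 [463.2 -15.6  15.2] [-1.7999e+02  1.1000e-01  1.7177e+02] F [-1.8 -0.9  8.3] w 0.619 q [-0.18  0.64  2.13 -0.    0.37 -1.6 ]
```

```bash
python3 -m jog '{"travel":[[0,0,-0.002],[0,0,-0.007],[0,0,-0.016],[0,0,-0.032],[0,0,-0.055],[0,0,-0.08],[0,0,-0.105],[0,0,-0.127],[0,0,-0.142],[0,0,-0.15]],"rotation":[[0,0,0],[0,0,0],[0,0,0],[0,0,0],[0,0,0],[0,0,0],[0,0,0],[0,0,0],[0,0,0],[0,0,0]]}'; python3 look.py v wrist side| grep -E "side|wrist|tray"; python3 held.py v 12 19.5;  python3 st.py;  python3 go.py 407.3 304.6 125 166.7
```

```text
clock: 31.65
eef_pos: [0.463, -0.0155, 0.1286]
tool_rot: [-3.142, 0.002, 2.998]
ft_force: [0.2, 0.2, -2.7]
width: 0.617
wrist
tray 1351 c 406.6 303.3 size 107.6 175.6 ang 76.5 z [ 8.1 10.8 12.7]
side
tray 683 c 398.6 262.9 size 192.0 174.4 ang 76.9 z [ 8.3 11.8 15.4]
3523 2601 plane slope deg [-0.13 -0.04] z0 18.32
rect (tool x,y rel TCP) ((9.225959777832031, -0.1072235107421875), (71.5576171875, 97.90379333496094), 89.9990005493164)
31.75 [463.  -15.5 127.8] [-1.8000e+02  1.1000e-01  1.7176e+02] F [ 0.8 -0.3 -3.6] w 0.618 q [-0.18  0.42  2.06  0.    0.66 -1.6 ]
travel [0.1347 0.4118 0.0034] rot [0.     0.0006 0.0281] t 31.75
```

View pics/v_wrist.png

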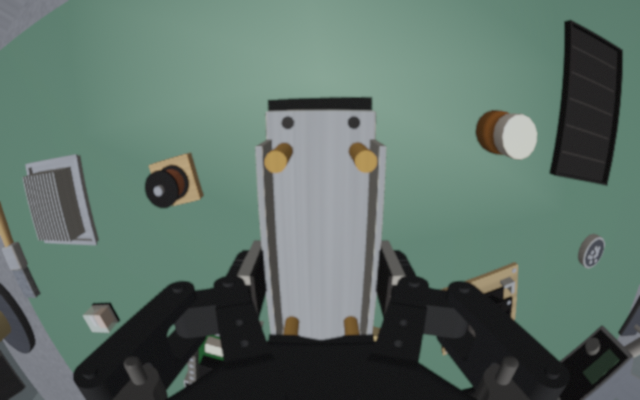

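View pics/v_side.png

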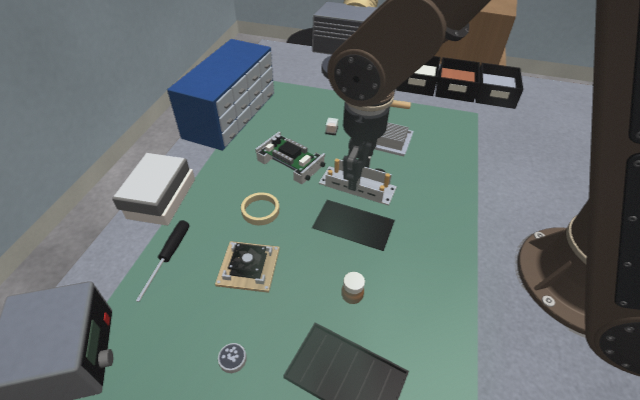

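```bash
python3 -m jog '{"travel":[[0.003,0.01,0],[0.01,0.03,0],[0.02,0.06,0],[0.033,0.1,0],[0.047,0.145,0],[0.062,0.19,0],[0.077,0.235,0],[0.092,0.28,0],[0.105,0.32,0],[0.1145,0.35,0]],"rotation":[[0,0,0],[0,0,0.005],[0,0,0.01],[0,0,0.015],[0,0,0.02],[0,0,0.025],[0,0,0.0281],[0,0,0.0281],[0,0,0.0281],[0,0,0.0281]]}'; python3 go.py 407.3 304.6 70 166.7
```

```text
clock: 32.58
eef_pos: [0.4139, 0.2591, 0.1257]
tool_rot: [-3.141, -0.002, 2.911]
ft_force: [-0.1, -1.7, -3.6]
width: 0.616
travel [0.0223 0.0571 0.0743] rot [-0.0003 -0.0005  0.0004] t 32.58
```

```bash
python3 -m jog '{"travel":[[0.01,0.025,0],[0.017,0.042,0.002],[0.022,0.053,0.008],[0.0245,0.058,0.018],[0.0245,0.0585,0.03],[0.0245,0.0585,0.043],[0.0245,0.0585,0.055],[0.0245,0.0585,0.065],[0.0245,0.0585,0.071],[0.0245,0.0585,0.073]],"rotation":[[0,0,0],[0,0,0],[0,0,0],[0,0,0],[0,0,0],[0,0,0],[0,0,0],[0,0,0],[0,0,0],[0,0,0]]}'; python3 look.py w wrist side| grep -E "side|wrist|tray"; python3 held.py w 12 19.5;  python3 st.py;  python3 go.py 407.3 304.6 17 166.7
```

```text
clock: 33.42
eef_pos: [0.4076, 0.303, 0.071]
tool_rot: [-3.141, -0.001, 2.909]
ft_force: [-0.6, 0.3, -3.1]
width: 0.613
wrist
tray 2813 c 397.2 261.5 size 192.1 175.1 ang 76.8 z [ 8.4 11.7 14.8]
side
tray 345 c 408.4 305.4 size 105.0 174.3 ang 77.0 z [ 8.5 11.9 14.3]
3449 2653 plane slope deg [ 0.05 -0.12] z0 16.71
rect (tool x,y rel TCP) ((8.937774658203125, 0.061771392822265625), (71.85154724121094, 98.5012435913086), 89.8671646118164)
33.52 [407.7 303.3  71.8] [-1.7998e+02 -1.0000e-02  1.6668e+02] F [ 0.5 -0.1 -3.6] w 0.615 q [ 0.51  0.56  1.99 -0.    0.59 -0.83]
travel [0.0009 0.0016 0.073 ] rot [-0.0001 -0.0001 -0.0001] t 33.52
```

View pics/w_wrist.png

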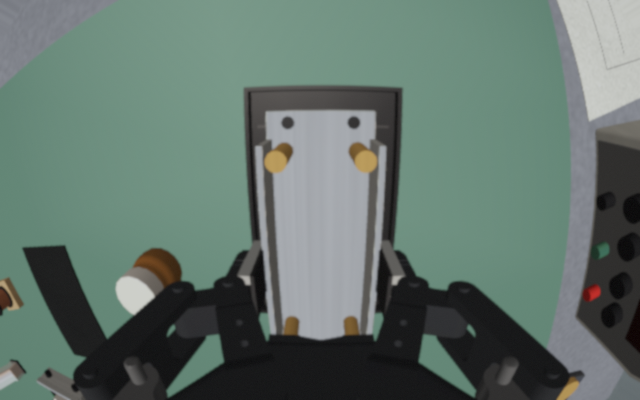

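View pics/w_side.png

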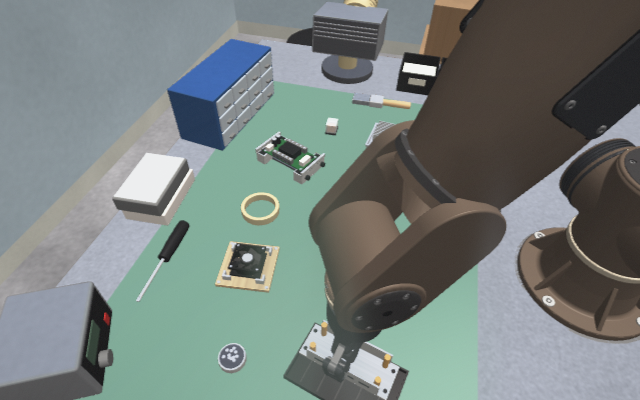

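```bash
python3 -m jog '{"travel":[[0,0.0005,0.003],[0,0.001,0.011],[0,0.001,0.024],[0,0.001,0.038],[0,0.001,0.051],[0,0.001,0.061],[0,0.001,0.067],[0,0.001,0.070],[0,0.001,0.071],[0,0.001,0.071]],"rotation":[[0,0,0],[0,0,0],[0,0,0],[0,0,0],[0,0,0],[0,0,0],[0,0,0],[0,0,0],[0,0,0],[0,0,0]]}'; python3 st.py
python3 -m jog '{"travel":[[0,0,0.0004],[0,0,0.0008],[0,0,0.0012],[0,0,0.0016],[0,0,0.002],[0,0,0.0023],[0,0,0.0024],[0,0,0.0024],[0,0,0.0024],[0,0,0.0024]],"rotation":[[0,0,0],[0,0,0],[0,0,0],[0,0,0],[0,0,0],[0,0,0],[0,0,0],[0,0,0],[0,0,0],[0,0,0]]}'; python3 st.py
```

```text
clock: 34.35
eef_pos: [0.4079, 0.3043, 0.0187]
tool_rot: [-3.142, 0.0, 2.909]
ft_force: [-0.5, 1.0, -2.9]
width: 0.619
34.35 [407.9 304.3  18.7] [-180.     0.   166.7] F [-0.5  1.  -2.9] w 0.619 q [ 0.51  0.66  2.02 -0.    0.46 -0.83]
clock: 35.18
eef_pos: [0.4078, 0.3042, 0.017]
tool_rot: [3.142, 0.0, 2.909]
ft_force: [-0.9, 0.2, -4.1]
width: 0.612
35.18 [407.8 304.2  17. ] [180.    0.  166.7] F [-0.9  0.2 -4.1] w 0.612 q [ 0.51  0.66  2.02 -0.    0.46 -0.83]
```

```bash
python3 -m jog '{"travel":[[0,0,0.0004],[0,0,0.0008],[0,0,0.0012],[0,0,0.0016],[0,0,0.002],[0,0,0.002],[0,0,0.002],[0,0,0.002],[0,0,0.002],[0,0,0.002]],"rotation":[[0,0,0],[0,0,0],[0,0,0],[0,0,0],[0,0,0],[0,0,0],[0,0,0],[0,0,0],[0,0,0],[0,0,0]]}'; python3 st.py
```

```text
clock: 36.02
eef_pos: [0.4078, 0.3043, 0.0154]
tool_rot: [-3.142, 0.0, 2.909]
ft_force: [-0.0, -0.3, -3.1]
width: 0.617
36.02 [407.8 304.3  15.4] [-180.     0.   166.7] F [-0.  -0.3 -3.1] w 0.617 q [ 0.51  0.66  2.02 -0.    0.46 -0.83]
```

```bash
python3 -m jog '{"travel":[[0,0,0.0004],[0,0,0.0008],[0,0,0.0012],[0,0,0.0014],[0,0,0.0014],[0,0,0.0014],[0,0,0.0014],[0,0,0.0014],[0,0,0.0014],[0,0,0.0014]],"rotation":[[0,0,0],[0,0,0],[0,0,0],[0,0,0],[0,0,0],[0,0,0],[0,0,0],[0,0,0],[0,0,0],[0,0,0]]}'; python3 st.py
```

```text
clock: 36.85
eef_pos: [0.4079, 0.3043, 0.0153]
tool_rot: [3.141, 0.001, 2.91]
ft_force: [-2.3, -2.0, 12.2]
width: 0.617
36.85 [407.9 304.3  15.3] [1.7998e+02 3.0000e-02 1.6670e+02] F [-2.3 -2.  12.2] w 0.617 q [ 0.51  0.67  2.02 -0.    0.46 -0.83]
```

Contact at 15.3 mm (expected 14.7–16.3). I'll release, retreat upward and check everything.

```bash
python3 -m jog '{"travel":[[0,0,0],[0,0,0],[0,0,0],[0,0,0],[0,0,0],[0,0,0],[0,0,0],[0,0,0],[0,0,0],[0,0,0]],"rotation":[[0,0,0],[0,0,0],[0,0,0],[0,0,0],[0,0,0],[0,0,0],[0,0,0],[0,0,0],[0,0,0],[0,0,0]]}' 1;  python3 -m jog '{"travel":[[0,0,-0.002],[0,0,-0.008],[0,0,-0.02],[0,0,-0.04],[0,0,-0.065],[0,0,-0.095],[0,0,-0.125],[0,0,-0.15],[0,0,-0.17],[0,0,-0.18]],"rotation":[[0,0,0],[0,0,0],[0,0,0],[0,0,0],[0,0,0],[0,0,0],[0,0,0],[0,0,0],[0,0,0],[0,0,0]]}' ; python3 st.py; python3 look.py x  wrist side scene| grep -E "wrist|side|scene|tray|jar|frame|dish|nest"
python3 - <<'E'
from fit import *
P=np.load("/tmp/x_wrist.npy"); fit(P,.4079,.3045,.066,.028,.0345,'walls');fit(P,.4079,.3045,.07,.035,.04,'standoffs')
fit(P,.4079,.3045,.13,.0085,.016,'tray rim')
E
```

```text
clock: 37.68
eef_pos: [0.4078, 0.3042, 0.0144]
tool_rot: [-3.142, 0.0, 2.909]
ft_force: [-1.1, 0.0, 0.5]
width: 0.998
clock: 38.52
eef_pos: [0.4082, 0.3045, 0.1521]
tool_rot: [3.139, 0.002, 2.91]
ft_force: [-0.2, -0.3, -0.1]
width: 1.002
38.52 [408.2 304.5 152.1] [1.7988e+02 1.4000e-01 1.6670e+02] F [-0.2 -0.3 -0.1] w 1.002 q [ 0.51  0.43  1.93 -0.    0.78 -0.83]
wrist
nest 129 c 585.4 177.9 size 9.2 34.3 ang 10.6 z [6.2 8.1 9.6]
nest angles few 0
dish 286 c 444.7 -287.0 size 52.0 111.4 ang 61.5 z [ 6.1 10.  14.3]
frame 70 c 580.0 -166.6 size 41.6 8.1 ang 69.5 z [34.4 37.4 39.6]
tray 2799 c 397.4 261.5 size 191.8 174.7 ang 76.4 z [ 8.  11.6 15.7]
jar 1021 c 428.2 156.4 size 37.8 37.7 ang 51.7 z [45.9 50.  51.3]
side
nest 1062 c 640.2 151.9 size 104.7 105.1 ang 8.2 z [6.2 8.1 9.9]
nest angles 335 c 640.0 151.7 size 80.1 81.8 ang 8.0 z [16.3 20.5 24.8]
dish few 0
frame 498 c 658.2 -166.2 size 86.9 151.9 ang 68.2 z [34.4 40.5 44.8]
tray 1211 c 408.3 305.1 size 105.2 174.2 ang 76.8 z [ 8.1 10.4 16.1]
jar few 0
scene
nest 494 c 638.6 150.3 size 103.7 105.8 ang 8.0 z [6.1 7.5 9.8]
nest angles 189 c 638.4 150.9 size 80.6 80.8 ang 8.2 z [16.5 19.7 24.7]
dish 965 c 429.3 -327.9 size 106.1 107.7 ang 84.4 z [ 6.3  8.7 13.1]
frame 810 c 656.0 -168.7 size 90.0 148.4 ang 68.6 z [34.3 40.5 44.8]
tray 396 c 406.9 305.0 size 108.5 177.3 ang 76.9 z [ 8.1 10.9 16.4]
jar 119 c 428.7 155.9 size 37.1 36.4 ang 12.4 z [45.7 49.  51.6]
walls 936 c 408.3 303.8 size 54.4 115.9 ang 76.8 z [28.6 32.7 34.1]
standoffs 330 c 408.0 304.8 size 46.4 112.2 ang 76.3 z [35.4 36.9 38.2]
tray rim 2314 c 399.5 270.1 size 174.2 174.7 ang 76.4 z [ 8.7 11.7 14.6]
```

View pics/x_wrist.png

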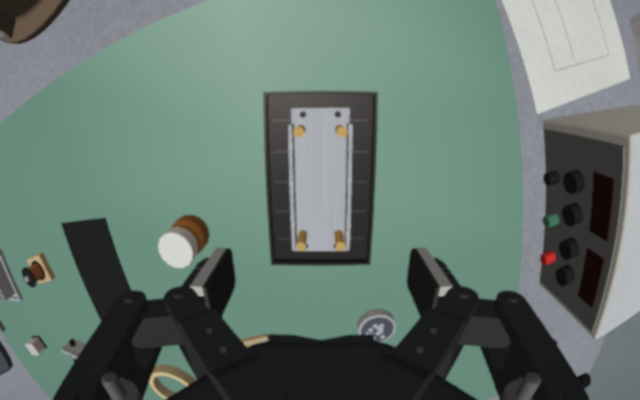

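View pics/x_scene.png

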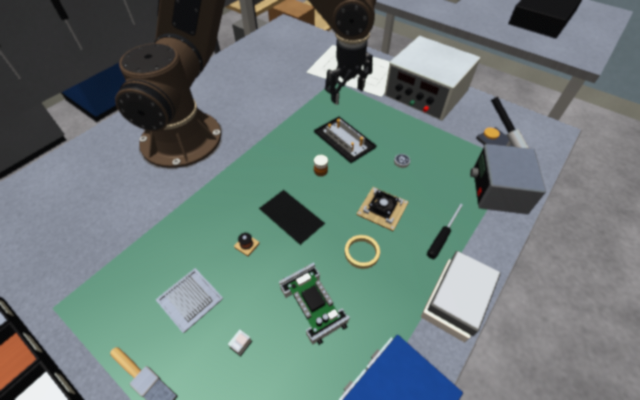

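View pics/x_side.png

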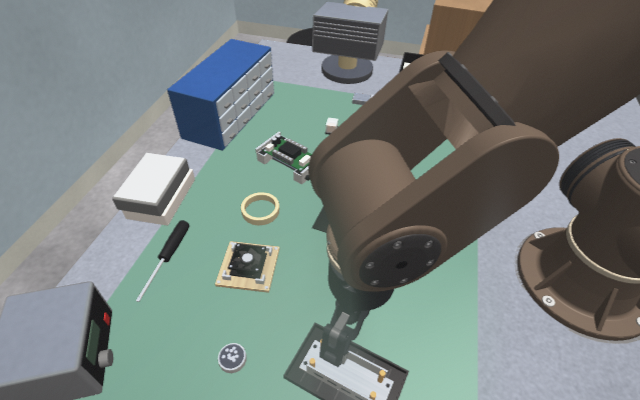

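```bash
python3 -c "
from station import *
print(job_done())"; python3 st.py
```

```text
the job is handed in; nothing more can be done
None
the job is handed in; nothing more can be done
```

I took the module apart from the top down, put each of the four pieces in its place the way up it was, and handed the job in at about 39 s. The arm was clear of everything by then.

My last checks, from camera fits and pictures:
- **Fan:** it stands centred between the four corner angles of the nest.
- **Heat sink:** it lies flat in the dish. I lowered it until it touched, with about 11 N on the wrist.
- **Circuit board:** I lowered it to a light contact of about 6 N before letting go. It lies lengthwise on both ledges, with its underside at about 28 mm and its centre within about 1 mm of the frame's.
- **Chassis:** it lies flat in the tray, with its wall tops at about 33 mm as expected, about 1 mm off centre and lined up with the tray.
- **Flux jar:** it is standing upright, and its measured position changed by no more than about 2 mm, which is within the measuring error.

No check failed. The only disagreement was that the side camera read about 1.5–2 mm off the other two. That is within its stated calibration, so I went by the wrist and scene cameras. After hand-in no further readings are possible, so I could not check the final second.

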